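# Start the work rest's slanted clamp screw square

## Task

Start the clamp screw of the work rest: take the square-handled driver from the tool block, line it up with the slanted screw and feel its square tip fully home into the screw's recess before any turning, then give the screw a quarter turn clockwise with the driver kept square to it and pressed only gently. Then stand the driver back down in the free hole of the tool block, let go, and leave everything else alone.

Things in the scene. Friction and masses are not known exactly. Their poses are not given: they have to be found in the camera images.
- driver: Loose screw driver, 160 g. From its tip: 0-28 mm square steel tip 10 mm wide (last 3 mm tapered to 7 mm), 28-55 round shank 16 mm thick, 55-63 brass collar 33 mm wide, 63-148 square wooden handle 28 x 28 mm. Origin: end of the tip; z along it to the handle; x, y square to the flats of both tip and handle. It starts upright at any yaw in one hole of the tool block, hanging on its collar.
- driver_grip (a point): Point on the driver's axis in the upper half of the handle, 115 mm above the tip: a good place to grip.
- screw_axis (a point): Fixed point on the clamp screw's axis, centre of the head's top face at the start (about 80 mm above the bench). z points outward along the axis, which leans 0.26 rad from vertical to the rest's front (its -x). The round steel head is 30 mm wide, 16 mm high, with a square recess 11.6 mm wide, 12 mm deep. How the recess is turned is random and NOT measured; x, y of this frame do not show it.
- screw_floor (a point): Fixed point on the screw's axis at the centre of the recess floor as at the start, 12 mm below screw_axis, same axes; the tip's end rests here when home (up to 1.3 mm deeper after turning). The recess repeats every 90 degrees and the tip drops in when its flats are within about 7 degrees; otherwise it rests on the rim.
- screw (a joint): Turn of the screw, rad: 0 at the start, grows clockwise as seen looking down on the head (drives it in, 4 mm a turn); a quarter turn is 1.57; it can back off no further than -0.3. The thread resists with about 0.06 N m, so light rubbing on the head does not turn it. More than 40 N of contact force between driver and screw in all (pressing plus turning) spoils the thread.
- rest: Work rest, fixed: steel foot 130 x 100 mm, 12 mm thick; grey slanted clamp block 56 mm square, its top about 60 mm up, with the screw standing in it; 18 mm round bar along y through the block, with a wooden pad 70 x 50 mm at its +y end, top 55 mm up. Origin on the bench under the clamp block; z up; front is -x.
- block: The wooden tool block, fixed: 64 x 164 mm, 70 mm high, origin at its underside's centre, z up, long side along y, with two round vertical holes 23 mm wide and 62 mm deep, 94 mm apart. One holds the driver, the other the awl.
- block_hole0 (a point): Centre of the mouth of the tool block's hole at its -y end, on its top face (70 mm up).
- block_hole1 (a point): Centre of the mouth of the tool block's hole at its +y end, on its top face (70 mm up).
- awl: Bystander, loose: an awl with a round wooden handle and a thin round point, 125 mm long, standing in the other hole of the tool block. Origin at the tip, z up.
- tumbler: Bystander, loose: clear glass tumbler, 80 mm across, 95 mm high, origin under its centre.
- tumbler_low: Bystander, loose: low clear glass tumbler, 84 mm across, 70 mm high, origin under its centre.
- squeeze_bottle: Bystander, loose: white plastic bottle, 56 mm across, 140 mm high, origin under its centre.
- brush: Bystander, loose: hand brush lying on the bench, 190 mm long.
- wood_offcut: Bystander, loose: dark wood offcut 70 x 50 x 25 mm.
- dressing_stone: Bystander, loose: grey dressing stone 100 x 25 x 20 mm.
Mind the look-alikes: they are no part of the job. What is shaped like the driver but red is not meant. What is shaped like the block but blue is not meant.

How it is judged:
By the outcome, as a careful person would: the job done as asked, in the order asked, and still so for the second after the job is handed in, with the robot touching nothing.
It also fails if it takes over 64 s, if anything falls off the work surface, if the arm or the gripper's body presses on something with over 40 N, if the wrist force passes 120 N, or if a joint passes its speed limit or range.

## Robot

A 6-joint arm with a two-finger parallel gripper is mounted at the origin on the work surface. World frame = base frame: x ahead of the robot, y to its left, z up, the work surface at z = 0. Lengths are in mm, angles in degrees, forces in N, time in s.
With the tool pointing down it reaches from about 300 to 950 mm from the base axis. Payload 3.1 kg.
Tool frame: the origin (TCP) lies on the centre line of the jaws, within the pads' length; the fingertips stand 8 mm ahead of it and the grasp point (between the pads) lies 11 mm behind it; z points along the fingers, y is the direction in which the jaws open and shut (so a half turn about z gives the same grasp; the last joint's range is limited). The gripper opens to 85 mm and grips with 20 to 120 N. Pads are 22 mm wide; open, the fingers measure 114 mm over their backs; the gripper's body (76 mm by 85 mm) begins 54 mm behind the grasp point. The pads swing forward as they close: fully open they stand 13 mm farther back than shut.
Start: joints at [59.204, 17.653, 93.61, -0, 68.738, -3.994], TCP at [281.853, 557.845, 239.272] pointing down, gripper open.
Joint ranges: [-175.34, 175.34], [-45.06, 112.39], [2.9, 150.54], [-68.45, 248.45], [3.09, 151.38], [-168.51, 168.51]. Speed limits (degrees/s): [159.86, 159.86, 180, 180, 180, 180].

## Interface

Orientations are given as a 3x3 rotation matrix whose columns are the frame's x, y, z axes.
In Python, from cell import r gives the robot as it stands.
- The arm moves only by the tool jog_arm, never from a script. Its argument "deltas" is a list of rows, each an object of numbers: "rx", "ry", "rz": the turn, a rotation vector about the world's x, y, z in rad; "tx", "ty", "tz": the shift along the world's x, y, z in mm; "gripper": the gripper command: -1 is shut, 1 is fully open, values between are in proportion. In form: [{"rx": .., "ry": .., "rz": .., "tx": .., "ty": .., "tz": .., "gripper": ..}, ...]. A call has 1 to 5 rows; each row is the pose to reach, as a shift and turn from the pose measured when the call began; what a row does not reach only later rows make up. A row lasts 1/8 s, in which the tool goes at most 62.5 mm and 10.7 degrees, less where a joint would pass 70% of its speed; a pose out of reach is approached as far as the arm can. A call with a gripper value outside its range is refused whole. The fingers move at their own pace and stop on an object; the grip force is fixed at half the most. Time passes only in rows, so rows that repeat a pose let the fingers close. It gives the time, the measured TCP pose, the force and the opening at its end, in the units of the state.
- r.get_obs(): the state, without advancing time (a new reading comes with each control period).
- r.read_camera(name): name is "scene" or "top" or "wrist"; returns (picture, depth): 420x560x3 uint8, red, green, blue; 420x560 float32, mm along the optical axis (not along the pixel's ray), 0 where there is no reading.
- r.camera_info(name): a dict with "camera_matrix" (3x3 intrinsics, pixels), "pose" (4x4, takes a point from camera to world coordinates). Camera axes: x right, y down, z forward; pixel columns grow to the right and rows downward; lengths in mm; the calibration is good to about 2 mm. A picture is of the moment at which its call begins: read the wrist's pose just before it. camera_info takes no time and is no camera call; for the wrist camera it gives the pose at the moment of the call.
- r.hand_in(): hands the job in, once; it reports no verdict.
The state is a dict: "time_s": time; "joint_positions": joint angles; "dq": joint speeds; "tau": joint torques, N m; "tcp_pos": TCP position; "eef_rot": TCP orientation; "ft_force": force on the tool from outside, world axes, zero at the start; "moment": the same for the moment, N m; "finger_gap": opening from 0.0 (shut) to 1.0 (fully open).
Only numpy, scipy, OpenCV 4.12 (cv2) and the standard library are available. Lean on these libraries where they do the work, as an engineer would, in place of code of your own. Each camera call takes 0.05 s, during which the arm holds its last target. There are 200 camera calls.

## Working session

There is one attempt and no reset: what is moved stays moved. The work goes in short steps, Python scripts to look and compute and a tool call to move; the robot and the scene stay as the last step left them, time stands still between calls to the robot, and variables do not carry over. Pictures are saved under pics/ and viewed, about 8 in all and at most 12, crops included, and the job is handed in when it is done.

Besides the shell and the picture viewer there is one more tool, called after "Request:" as name([rows], argument=value, ...), one row to a line, values as JSON. jog_arm: Moves the arm, as the interface text tells. Its arguments: {"type":"object","properties":{"deltas":{"type":"array","items":{"type":"object","properties":{"rx":{"type":"number"},"ry":{"type":"number"},"rz":{"type":"number"},"tx":{"type":"number"},"ty":{"type":"number"},"tz":{"type":"number"},"gripper":{"type":"number"}}}}},"required":["deltas"]}

```bash
mkdir -p pics; ls
python3 - <<'E'
from cell import r
import cv2,numpy as np,pickle
o=r.get_obs();print(o)
for n in("scene","top"):
    p,d=r.read_camera(n);i=r.camera_info(n);print(n,i)
    pickle.dump((p,d,i),open(f"{n}.pkl","wb"));cv2.imwrite(f"pics/{n}.png",p[:,:,::-1])
E
```

```text
pics
{'time_s': 0.0, 'joint_positions': array([ 5.92043552e+01,  1.77045578e+01,  9.36913693e+01, -3.17191814e-04,
        6.87372175e+01, -3.99099190e+00]), 'dq': array([-0.0414458 ,  0.01782335, -0.01913436, -0.1019472 , -0.01794731,
       -0.02692703]), 'tau': array([ 1.09898581e-03, -4.15261889e+01, -2.76666445e+01, -1.33215863e-04,
        1.01123514e-02,  7.39226493e-06]), 'tcp_pos': array([281.42459679, 557.13729625, 238.03110962]), 'eef_rot': array([[-8.92550016e-01,  4.50946853e-01, -1.18530759e-03],
       [ 4.50948384e-01,  8.92547792e-01, -1.99879264e-03],
       [ 1.56594419e-04, -2.31853495e-03, -9.99997300e-01]]), 'ft_force': array([-0.1853102 ,  0.58276305,  0.5209408 ]), 'moment': array([ 0.02031148, -0.03498839, -0.04467822]), 'finger_gap': 0.9973042629321184}
scene {'camera_matrix': array([[449.46934018,   0.        , 276.18241989],
       [  0.        , 449.46934018, 216.28982534],
       [  0.        ,   0.        ,   1.        ]]), 'pose': array([[ 7.91491198e-01,  4.07883773e-01, -4.55162071e-01,
         1.02936683e+03],
       [ 6.11180483e-01, -5.28603507e-01,  5.89098251e-01,
        -7.38432889e+02],
       [-3.16649717e-04, -7.44452255e-01, -6.67675625e-01,
         8.79451879e+02],
       [ 0.00000000e+00,  0.00000000e+00,  0.00000000e+00,
         1.00000000e+00]])}
top {'camera_matrix': array([[423.5758714 ,   0.        , 286.11600865],
       [  0.        , 423.5758714 , 213.05586035],
       [  0.        ,   0.        ,   1.        ]]), 'pose': array([[-1.86117358e-02, -9.98376571e-01,  5.38314607e-02,
         4.39345501e+02],
       [-9.99791132e-01,  1.81293845e-02, -9.43492402e-03,
        -1.54629324e+01],
       [ 8.44367584e-03, -5.39958173e-02, -9.98505461e-01,
         1.35120539e+03],
       [ 0.00000000e+00,  0.00000000e+00,  0.00000000e+00,
         1.00000000e+00]])}
```

View pics/scene.png

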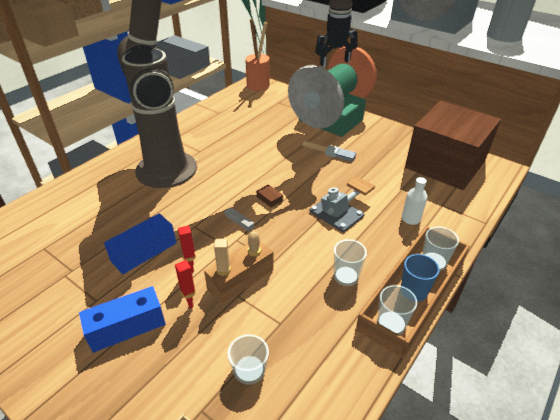

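View pics/top.png

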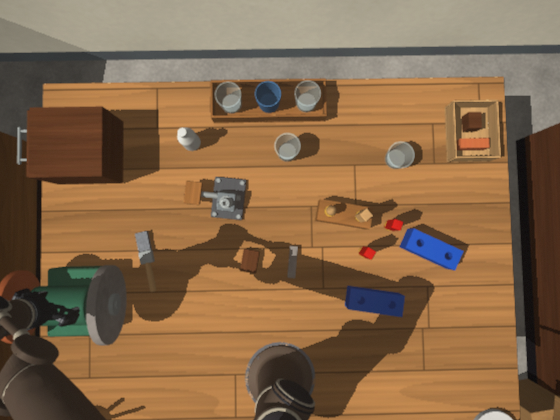

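```bash
cat > h.py <<'E'
import numpy as np
def pt(info,u,v,z=None,depth=None):
    K=info["camera_matrix"];T=info["pose"]
    d=T[:3,:3]@np.linalg.solve(K,[u,v,1.]);c=T[:3,3]
    s=depth if z is None else (z-c[2])/d[2]
    return c+s*d
def proj(info,P):
    T=info["pose"];q=info["camera_matrix"]@(T[:3,:3].T@(np.asarray(P)-T[:3,3]));return q[:2]/q[2]
E
python3 - <<'E'
import pickle,cv2,numpy as np
from h import *
S=pickle.load(open("scene.pkl","rb"));T=pickle.load(open("top.pkl","rb"))
f=lambda p,x,y,w,h:cv2.resize(p[y:y+h,x:x+w],(400,300),interpolation=cv2.INTER_CUBIC)
im=np.vstack([np.hstack([f(S[0],190,215,100,75),f(S[0],290,170,100,75)]),np.hstack([f(T[0],300,180,100,75),f(T[0],175,160,100,75)])])
cv2.imwrite("pics/c1.png",im[:,:,::-1])
i=T[2];d=T[1]
for n,u,v in(("drv",364,215),("awl",330,210),("screw",225,203),("blk",345,213)):print(n,pt(i,u,v,depth=d[v,u]).round())
E
```

```text
drv [ 494. -246.  162.]
awl [ 512. -154.  131.]
screw [542. 157.  69.]
blk [ 505. -206.   73.]
```

View pics/c1.png

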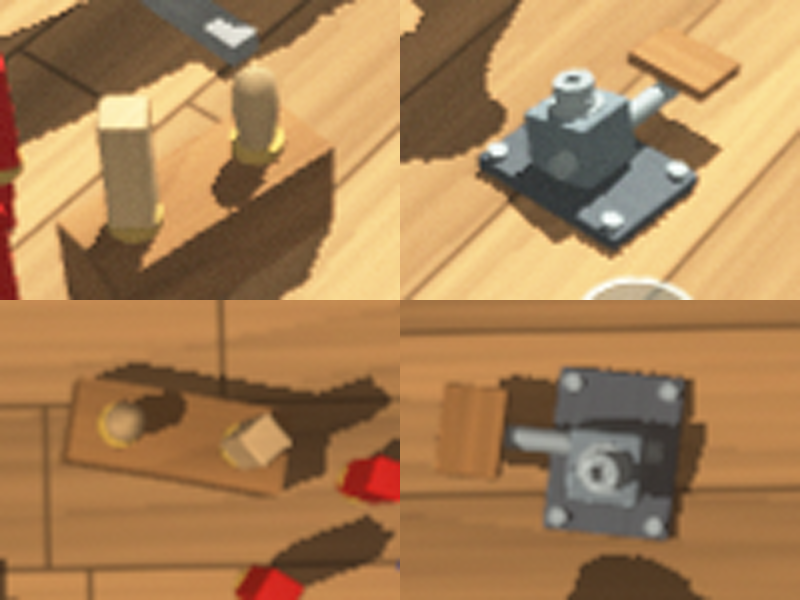

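Candidates for the driver: pale square handle at scene (221,256) / top (364,215); awl with a round handle at scene (254,243); red drivers at scene (187,243) and (185,278). Candidates for the block: wooden at scene (240,270); blue at (122,318) and (140,243). The crop shows the pale square handle in the wooden block, so that's the driver. The screw head is at top (225,203).

Run:
```python
from cell import r
import pickle,cv2,numpy as np
from h import *
o=r.get_obs();i=r.camera_info("wrist");T=i["pose"];R=o["eef_rot"]
print(i["camera_matrix"][0],"cam in tool",(R.T@(T[:3,3]-o["tcp_pos"])).round(1),"\n",(R.T@T[:3,:3]).round(3))
p,d,i=pickle.load(open("top.pkl","rb"))
h=cv2.cvtColor(p,cv2.COLOR_RGB2HSV)
for n,u,v in(("red1",394,224),("red2",368,253),("foot",216,183),("foot",243,215),("pad",193,192),("head",225,203)):print(n,pt(i,u,v,depth=d[v,u]).round())
# foot corner bolts (crop px/4 + offset)
b=[pt(i,175+x/4,160+y/4,z=15)[:2] for x,y in((173,81),(268,91),(255,225),(157,215))]
print(np.round(b), np.mean(b,0).round(1))
b=np.array(b)
for a,c in((0,3),(1,2)):
    e=b[a]-b[c];print("long dir deg",np.degrees(np.arctan2(e[1],e[0])).round(1),np.hypot(*e).round())
for a,c in((0,1),(3,2)):
    e=b[a]-b[c];print("short dir deg",np.degrees(np.arctan2(e[1],e[0])).round(1),np.hypot(*e).round())
# block corners
q=[pt(i,300+x/4,180+y/4,z=70)[:2] for x,y in((78,78),(65,160),(277,193))]
print("blk",np.round(q))
print("bolt head z",[d[160+y//4,175+x//4] for x,y in((173,81),(268,91),(255,225),(157,215))])
```

```text
[338.94386008   0.         275.08828185] cam in tool [  76.2   -0.3 -133. ] 
 [[-0.001 -0.954 -0.299]
 [ 1.    -0.001 -0.001]
 [ 0.    -0.299  0.954]]
red1 [ 467. -332.  152.]
red2 [ 387. -257.  149.]
foot [610. 192.  17.]
foot [ 439.  -15. 1351.]
pad [579. 256.  57.]
head [542. 157.  69.]
[[619. 185.]
 [610. 110.]
 [504. 122.]
 [513. 199.]] [561.7 153.8]
long dir deg -7.3 107.0
long dir deg -6.3 107.0
short dir deg 83.0 76.0
short dir deg 83.1 78.0
blk [[ 548. -130.]
 [ 486. -118.]
 [ 458. -278.]]
bolt head z [np.float32(1338.302), np.float32(1343.0679), np.float32(1335.1869), np.float32(1334.578)]
```

Request:
jog_arm([
  {"tx": 30,"ty": -45,"tz": 10,"rz": 0.08},
  {"tx": 60,"ty": -95,"tz": 15,"rz": 0.16},
  {"tx": 95,"ty": -145,"tz": 20,"rz": 0.24},
  {"tx": 130,"ty": -195,"tz": 20,"rz": 0.32},
  {"tx": 160,"ty": -245,"tz": 20,"rz": 0.35},
])

```text
$.deltas[0]: bad value
```

Request:
jog_arm([
  {"tx": 30,"ty": -45,"tz": 10,"rx": 0,"ry": 0,"rz": 0.08,"gripper": 1},
  {"tx": 60,"ty": -95,"tz": 15,"rx": 0,"ry": 0,"rz": 0.16,"gripper": 1},
  {"tx": 95,"ty": -145,"tz": 20,"rx": 0,"ry": 0,"rz": 0.24,"gripper": 1},
  {"tx": 130,"ty": -195,"tz": 20,"rx": 0,"ry": 0,"rz": 0.32,"gripper": 1},
  {"tx": 160,"ty": -245,"tz": 20,"rx": 0,"ry": 0,"rz": 0.35,"gripper": 1},
])

```text
time_s: 0.72
tcp_pos: [442.2, 310.5, 257.9]
eef_rot: [[-0.993, 0.116, -0.0], [0.116, 0.993, -0.002], [0.0, -0.002, -1.0]]
ft_force: [0.2, 0.2, -1.0]
finger_gap: 1.001
```

Full format needed. Now above the screw: (542,157,185).

Request:
jog_arm([
  {"tx": 35,"ty": -50,"tz": -20,"rx": 0,"ry": 0,"rz": 0,"gripper": 1},
  {"tx": 70,"ty": -100,"tz": -45,"rx": 0,"ry": 0,"rz": 0,"gripper": 1},
  {"tx": 100,"ty": -153,"tz": -73,"rx": 0,"ry": 0,"rz": 0,"gripper": 1},
  {"tx": 100,"ty": -153,"tz": -73,"rx": 0,"ry": 0,"rz": 0,"gripper": 1},
])

```text
time_s: 1.23
tcp_pos: [541.8, 154.0, 182.2]
eef_rot: [[-0.993, 0.121, -0.005], [0.121, 0.993, -0.004], [0.004, -0.004, -1.0]]
ft_force: [-0.7, 0.7, -0.0]
finger_gap: 1.001
```

```bash
cat > snap.py <<'E'
from cell import r
import cv2,pickle,sys
o=r.get_obs();i=r.camera_info("wrist");p,d=r.read_camera("wrist")
pickle.dump((p,d,i,o),open(sys.argv[1]+".pkl","wb"));cv2.imwrite(f"pics/{sys.argv[1]}.png",p[:,:,::-1])
print(o["tcp_pos"].round(1),o["joint_positions"].round(1),o["time_s"])
E
python3 snap.py w1
```

```text
[541.8 154.  182.2] [ 11.5  14.6 104.6  -0.2  61.1 -71.5] 1.225
```

View pics/w1.png

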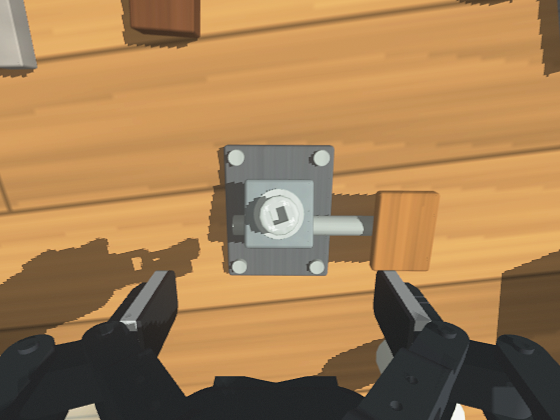

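Run:
```python
import pickle,cv2,numpy as np
from h import *
p,d,i,o=pickle.load(open("w1.pkl","rb"))
c=cv2.resize(p[184:244,240:320],(800,600),interpolation=cv2.INTER_CUBIC)
cv2.imwrite("pics/c2.png",c[:,:,::-1])
print(d[195:232:3,262:298:3].round())
q=np.array([pt(i,u,v,z=15)[:2] for u,v in((236,158),(321,158),(317,268),(239,267))]);print(q.round(1),q.mean(0))
for a,b in((3,0),(2,1)):
  e=q[b]-q[a];print(np.degrees(np.arctan2(e[1],e[0])))
for a,b in((0,1),(3,2)):
  e=q[b]-q[a];print(np.degrees(np.arctan2(e[1],e[0])))
```

```text
[[270. 269. 269. 268. 269. 261. 251. 252. 267. 268. 269. 269.]
 [268. 269. 267. 250. 251. 250. 251. 249. 250. 249. 268. 269.]
 [268. 251. 250. 250. 250. 251. 250. 250. 249. 249. 251. 269.]
 [270. 251. 250. 249. 250. 250. 248. 249. 249. 251. 250. 250.]
 [250. 250. 249. 249. 250. 250. 261. 262. 249. 250. 250. 250.]
 [249. 249. 250. 262. 263. 261. 262. 261. 250. 250. 250. 250.]
 [250. 251. 250. 262. 262. 261. 262. 262. 262. 249. 251. 249.]
 [249. 250. 251. 249. 262. 261. 262. 263. 263. 250. 250. 249.]
 [252. 250. 250. 250. 262. 263. 261. 263. 262. 252. 250. 249.]
 [251. 250. 251. 250. 262. 261. 257. 250. 252. 249. 250. 250.]
 [269. 250. 250. 250. 249. 250. 252. 250. 250. 250. 251. 251.]
 [270. 253. 251. 250. 250. 250. 250. 250. 251. 251. 251. 271.]
 [270. 270. 253. 251. 251. 251. 250. 250. 250. 251. 269. 270.]]
[[507.  122.1]
 [516.  196.9]
 [623.  184.2]
 [612.9 108.4]] [564.72463101 152.87090375]
172.65642316207973
173.22998118042338
83.06475191531463
82.34384738461097
```

View pics/c2.png

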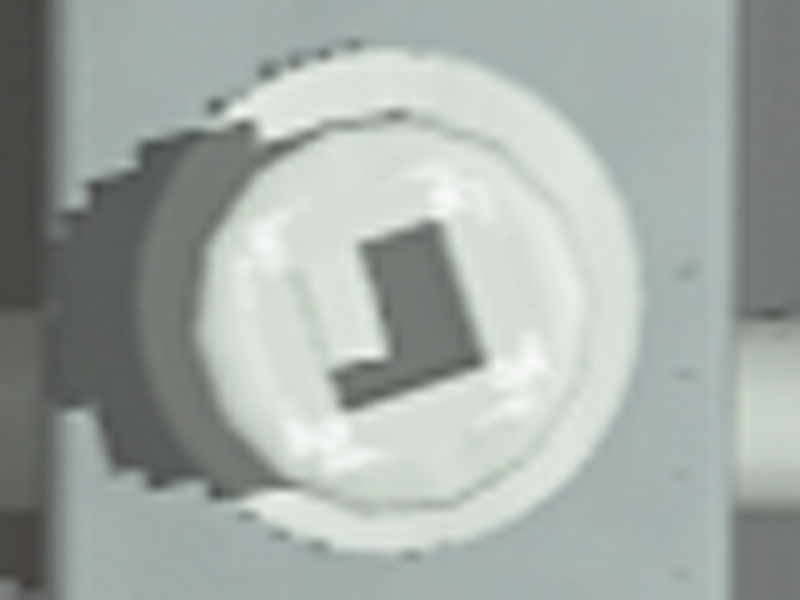

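Head centre at wrist (279,215); the recess is visible, with its edges turned about 19° from the image axes. Now compute the screw pose while going to the driver.

Run:
```python
import pickle,cv2,numpy as np
from h import *
p,d,i,o=pickle.load(open("w1.pkl","rb"))
y=np.radians(-7.2);L=.26
ax=np.array([-np.sin(L)*np.cos(y),-np.sin(L)*np.sin(y),np.cos(L)])
T=i["pose"]
# head top points
vv,uu=np.mgrid[190:240,255:305];m=(np.hypot(uu-279.05,vv-214.7)<18)
P=np.array([pt(i,u,v,depth=d[v,u]) for u,v in zip(uu[m],vv[m]) if d[v,u]<256])
c=P.mean(0);n=np.linalg.svd(P-c)[2][2];n*=np.sign(n[2]);print("fit",c,n,"ax",ax)
h=(P@ax).mean()
def onpl(u,v,hh):
    D=T[:3,:3]@np.linalg.solve(i["camera_matrix"],[u,v,1.]);C=T[:3,3];return C+D*(hh-C@ax)/(D@ax)
cr=[onpl(240+(x+.5)/10-.5,184+(yy+.5)/10-.5,h) for x,yy in((437,218),(487,360),(345,410),(293,270))]
cen=onpl(279.05,214.7,h);print("head centre",cen.round(1),"recess c",np.mean(cr,0).round(1))
for a in range(4):
    e=cr[(a+1)%4]-cr[a];print(np.linalg.norm(e).round(1),end=" ")
    ex=np.cross([0,1,0],ax);ex/=np.linalg.norm(ex);ey=np.cross(ax,ex)
    print(np.degrees(np.arctan2(e@ey,e@ex)).round(1)%90)
b=[]
# mask version
m2=((np.hypot(uu-279.05,vv-214.7)<15)&(d[190:240,255:305]>256)).astype(np.uint8)
print(cv2.minAreaRect(np.argwhere(m2)[:,::-1].astype(np.float32)+[255,190]) if 0 else cv2.minAreaRect((np.argwhere(m2)[:,::-1]+[255,190]).astype(np.float32)))
```

```text
fit [543.49028726 155.7231215   78.70445232] [ 0.37165333 -0.91521206  0.15575841] ax [-0.25505339  0.03222074  0.96638998]
head centre [543.4 155.7  78.7] recess c [543.6 155.4  78.7]
11.1 12.8
11.1 12.799999999999997
11.0 13.599999999999994
11.2 13.200000000000003
((279.1499938964844, 214.4500274658203), (14.862703323364258, 15.178930282592773), 71.56504821777344)
```

Request:
jog_arm([
  {"tx": -5,"ty": -50,"tz": 30,"rx": 0,"ry": 0,"rz": 0,"gripper": 1},
  {"tx": -10,"ty": -100,"tz": 60,"rx": 0,"ry": 0,"rz": 0,"gripper": 1},
  {"tx": -18,"ty": -155,"tz": 80,"rx": 0,"ry": 0,"rz": 0,"gripper": 1},
  {"tx": -25,"ty": -210,"tz": 80,"rx": 0,"ry": 0,"rz": 0,"gripper": 1},
  {"tx": -30,"ty": -260,"tz": 80,"rx": 0,"ry": 0,"rz": 0,"gripper": 1},
])

```text
time_s: 1.9
tcp_pos: [512.1, -105.6, 264.0]
eef_rot: [[-0.993, 0.118, -0.001], [0.118, 0.993, -0.004], [0.001, -0.004, -1.0]]
ft_force: [0.4, 0.5, -0.0]
finger_gap: 0.999
```

Request:
jog_arm([
  {"tx": -6,"ty": -45,"tz": 0,"rx": 0,"ry": 0,"rz": 0,"gripper": 1},
  {"tx": -12,"ty": -95,"tz": 0,"rx": 0,"ry": 0,"rz": 0,"gripper": 1},
  {"tx": -17,"ty": -141,"tz": 0,"rx": 0,"ry": 0,"rz": 0,"gripper": 1},
  {"tx": -17,"ty": -141,"tz": 0,"rx": 0,"ry": 0,"rz": 0,"gripper": 1},
])

```text
time_s: 2.4
tcp_pos: [495.4, -248.1, 264.8]
eef_rot: [[-0.993, 0.121, -0.0], [0.121, 0.993, -0.004], [-0.0, -0.004, -1.0]]
ft_force: [-0.0, 1.0, 1.0]
finger_gap: 1.001
```

```bash
python3 snap.py w2
```

```text
[ 495.4 -248.1  264.8] [ -31.     8.4  101.9   -0.2   69.6 -114. ] 2.4
```

View pics/w2.png

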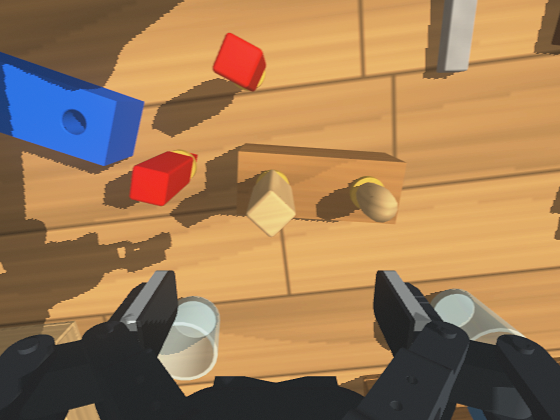

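Driver top face at wrist (272,210), with diagonal corners; red driver at (163,180); awl at (376,200).

Run:
```python
import pickle,cv2,numpy as np
from h import *
p,d,i,o=pickle.load(open("w2.pkl","rb"))
X={}
vv,uu=np.mgrid[0:420,0:560]
K=i["camera_matrix"];T=i["pose"]
rays=np.stack([(uu-K[0,2])/K[0,0],(vv-K[1,2])/K[1,1],np.ones_like(uu,float)],-1)
W=(rays*d[...,None])@T[:3,:3].T+T[:3,3]
def top(box,lo,hi,n):
    u0,v0,u1,v1=box;m=np.zeros(d.shape,bool);m[v0:v1,u0:u1]=1
    m&=(W[...,2]>lo)&(W[...,2]<hi);
    P=W[m];z=np.median(P[:,2]);
    r=cv2.minAreaRect(P[:,:2].astype(np.float32));print(n,len(P),"z",z.round(1),"rect",np.round(r[0],1),np.round(r[1],1),round(r[2],1));return P
top((230,160,310,250),158,170,"driver")
top((110,130,200,215),146,170,"red1");top((200,20,280,100),140,170,"red2")
top((340,170,400,225),95,150,"awl")
top((230,140,410,230),66,74,"block")
```

```text
driver 1322 z 161.2 rect [ 496.6 -253.1] [28.  28.2] 39.1
red1 719 z 146.6 rect [ 467.5 -343.6] [26.4 26.6] 68.7
red2 1763 z 146.2 rect [ 388.3 -262.9] [28.2 27.9] 56.5
awl 1103 z 125.0 rect [ 513.2 -161.9] [27.  27.8] 85.3
block 7083 z 68.4 rect [ 505.7 -206.5] [164.7  64.7] 79.3
```

Request:
jog_arm([
  {"tx": 1,"ty": -5,"tz": -10,"rx": 0,"ry": 0,"rz": -0.17,"gripper": 1},
  {"tx": 1,"ty": -5,"tz": -25,"rx": 0,"ry": 0,"rz": -0.34,"gripper": 1},
  {"tx": 1,"ty": -5,"tz": -40,"rx": 0,"ry": 0,"rz": -0.51,"gripper": 1},
  {"tx": 1,"ty": -5,"tz": -55,"rx": 0,"ry": 0,"rz": -0.68,"gripper": 1},
  {"tx": 1,"ty": -5,"tz": -65,"rx": 0,"ry": 0,"rz": -0.767,"gripper": 1},
])

```text
time_s: 3.08
tcp_pos: [496.7, -248.6, 199.0]
eef_rot: [[-0.632, 0.775, -0.003], [0.775, 0.632, -0.0], [0.002, -0.003, -1.0]]
ft_force: [-0.3, 0.5, -0.4]
finger_gap: 0.998
```

Run:
```python
from cell import r
import numpy as np
o=r.get_obs();print(o["tcp_pos"],o["eef_rot"].round(4),o["joint_positions"].round(1))
```

```text
[ 496.73130963 -248.58504961  199.0041204 ] [[-6.316e-01  7.753e-01 -3.100e-03]
 [ 7.753e-01  6.316e-01 -2.000e-04]
 [ 1.800e-03 -2.500e-03 -1.000e+00]] [-3.10e+01  1.26e+01  1.05e+02 -1.00e-01  6.25e+01 -7.01e+01]
```

Request:
jog_arm([
  {"tx": 0,"ty": -4.5,"tz": -20,"rx": 0,"ry": 0,"rz": 0,"gripper": 1},
  {"tx": 0,"ty": -4.5,"tz": -45,"rx": 0,"ry": 0,"rz": 0,"gripper": 1},
  {"tx": 0,"ty": -4.5,"tz": -70,"rx": 0,"ry": 0,"rz": 0,"gripper": 1},
  {"tx": 0,"ty": -4.5,"tz": -80,"rx": 0,"ry": 0,"rz": 0,"gripper": 1},
  {"tx": 0,"ty": -4.5,"tz": -80,"rx": 0,"ry": 0,"rz": 0,"gripper": 1},
])

```text
time_s: 3.7
tcp_pos: [496.7, -251.5, 118.7]
eef_rot: [[-0.633, 0.774, -0.004], [0.774, 0.633, 0.001], [0.003, -0.003, -1.0]]
ft_force: [-0.3, 0.3, 0.5]
finger_gap: 0.996
```

```bash
python3 snap.py w3
python3 - <<'E'
import pickle,cv2,numpy as np
p,d,i,o=pickle.load(open("w3.pkl","rb"));print(o["eef_rot"].round(4),o["ft_force"])
K=i["camera_matrix"];T=i["pose"];vv,uu=np.mgrid[0:420,0:560]
rays=np.stack([(uu-K[0,2])/K[0,0],(vv-K[1,2])/K[1,1],np.ones_like(uu,float)],-1)
W=(rays*d[...,None])@T[:3,:3].T+T[:3,3]
h=cv2.cvtColor(p,cv2.COLOR_RGB2HSV)
m=(abs(W[...,2]-161)<5)&(d>0)&(np.hypot(W[...,0]-496,W[...,1]+253)<35)
P=W[m];print(len(P),cv2.minAreaRect(P[:,:2].astype(np.float32)),np.median(P[:,2]))
E
```

```text
[ 496.7 -251.5  118.7] [-3.130e+01  1.880e+01  1.077e+02 -1.000e-01  5.370e+01 -7.050e+01] 3.7
[[-6.328e-01  7.743e-01 -4.200e-03]
 [ 7.743e-01  6.328e-01  9.000e-04]
 [ 3.300e-03 -2.700e-03 -1.000e+00]] [-0.34160354  0.29259012  0.45820252]
5950 ((495.82037353515625, -251.88677978515625), (28.13292121887207, 26.51871109008789), 38.17924118041992) 161.14686481376643
```

Request:
jog_arm([
  {"tx": -0.5,"ty": -0.5,"tz": 0,"rx": 0,"ry": 0,"rz": 0,"gripper": -1},
  {"tx": -0.5,"ty": -0.5,"tz": 0,"rx": 0,"ry": 0,"rz": 0,"gripper": -1},
  {"tx": -0.5,"ty": -0.5,"tz": 0,"rx": 0,"ry": 0,"rz": 0,"gripper": -1},
  {"tx": -0.5,"ty": -0.5,"tz": 0,"rx": 0,"ry": 0,"rz": 0,"gripper": -1},
  {"tx": -0.5,"ty": -0.5,"tz": 0,"rx": 0,"ry": 0,"rz": 0,"gripper": -1},
])

```text
time_s: 4.38
tcp_pos: [497.3, -253.2, 120.2]
eef_rot: [[-0.632, 0.775, -0.002], [0.775, 0.632, -0.001], [0.0, -0.002, -1.0]]
ft_force: [0.1, -0.9, 3.0]
finger_gap: 0.322
```

Request:
jog_arm([
  {"tx": 0,"ty": 0,"tz": 0,"rx": 0,"ry": 0,"rz": 0,"gripper": -1},
  {"tx": 0,"ty": 0,"tz": 0,"rx": 0,"ry": 0,"rz": 0,"gripper": -1},
  {"tx": 0,"ty": 0,"tz": 0,"rx": 0,"ry": 0,"rz": 0,"gripper": -1},
])

```text
time_s: 4.75
tcp_pos: [497.3, -253.2, 120.2]
eef_rot: [[-0.632, 0.775, -0.002], [0.775, 0.632, -0.001], [0.0, -0.002, -1.0]]
ft_force: [-0.7, 0.0, 2.6]
finger_gap: 0.323
```

Request:
jog_arm([
  {"tx": 0,"ty": 0,"tz": 20,"rx": 0,"ry": 0,"rz": 0,"gripper": -1},
  {"tx": 0,"ty": 0,"tz": 50,"rx": 0,"ry": 0,"rz": 0,"gripper": -1},
  {"tx": 0,"ty": 0,"tz": 85,"rx": 0,"ry": 0,"rz": 0,"gripper": -1},
  {"tx": 0,"ty": 0,"tz": 110,"rx": 0,"ry": 0,"rz": 0,"gripper": -1},
  {"tx": 5,"ty": 20,"tz": 130,"rx": 0,"ry": 0,"rz": 0,"gripper": -1},
])

```text
time_s: 5.38
tcp_pos: [501.8, -233.8, 250.3]
eef_rot: [[-0.631, 0.776, -0.002], [0.776, 0.631, -0.001], [0.001, -0.002, -1.0]]
ft_force: [0.1, 0.8, -2.5]
finger_gap: 0.327
```

Request:
jog_arm([
  {"tx": 2,"ty": 40,"tz": 0,"rx": 0,"ry": 0,"rz": 0,"gripper": -1},
  {"tx": 4,"ty": 80,"tz": 0,"rx": 0,"ry": 0,"rz": 0,"gripper": -1},
  {"tx": 6,"ty": 120,"tz": 0,"rx": 0,"ry": 0,"rz": 0,"gripper": -1},
  {"tx": 8,"ty": 165,"tz": 0,"rx": 0,"ry": 0,"rz": 0,"gripper": -1},
  {"tx": 10,"ty": 210,"tz": 0,"rx": 0,"ry": 0,"rz": 0,"gripper": -1},
])

```text
time_s: 6.0
tcp_pos: [510.8, -22.3, 249.1]
eef_rot: [[-0.631, 0.776, -0.004], [0.776, 0.631, -0.001], [0.002, -0.004, -1.0]]
ft_force: [0.9, 0.0, -1.7]
finger_gap: 0.321
```

```bash
cat > tgt.py <<'E'
from cell import r
import numpy as np,sys
from scipy.spatial.transform import Rotation as Ro
def frame(deg,yaw=-7.2,L=.26):
    y=np.radians(yaw);ax=np.array([-np.sin(L)*np.cos(y),-np.sin(L)*np.sin(y),np.cos(L)])
    ex=np.cross([0,1,0],ax);ex/=np.linalg.norm(ex);ey=np.cross(ax,ex);a=np.radians(deg)
    ty=np.cos(a)*ex+np.sin(a)*ey;tz=-ax
    return np.stack([np.cross(ty,tz),ty,tz],1),ax
def delta(deg,s,head=(543.5,155.5,80.),ln=105.2,o=None):
    R,ax=frame(deg);o=o or r.get_obs()
    t=np.array(head)+ax*(s+ln)-o["tcp_pos"]
    w=Ro.from_matrix(R@o["eef_rot"].T).as_rotvec()
    return t,w
if __name__=="__main__":
    t,w=delta(float(sys.argv[1]),float(sys.argv[2]));o=r.get_obs()
    print("t",t.round(1),"w",w.round(4),"q",o["joint_positions"].round(1),"F",o["ft_force"].round(1),"gap",o["finger_gap"].round(3),o["time_s"])
E
python3 tgt.py 13.1 40
```

```text
Traceback (most recent call last):
  File "tgt.py", line 16, in <module>
    print("t",t.round(1),"w",w.round(4),"q",o["joint_positions"].round(1),"F",o["ft_force"].round(1),"gap",o["finger_gap"].round(3),o["time_s"])
                                                                                                           ^^^^^^^^^^^^^^^^^^^^^
AttributeError: 'float' object has no attribute 'round'
```

```bash
sed -i 's/o\["finger_gap"\].round(3)/round(o["finger_gap"],3)/' tgt.py; python3 tgt.py 13.1 40
```

```text
t [ -4.3 182.5 -28.8] w [ 0.0267 -0.2654 -0.4554] q [-7.30e+00  4.60e+00  1.08e+02 -1.00e-01  6.76e+01 -4.64e+01] F [ 0.9  0.  -1.7] gap 0.321 6.0
```

Request:
jog_arm([
  {"tx": -1,"ty": 36,"tz": 0,"rx": 0.0053,"ry": -0.053,"rz": -0.091,"gripper": -1},
  {"tx": -2,"ty": 73,"tz": 0,"rx": 0.0107,"ry": -0.106,"rz": -0.182,"gripper": -1},
  {"tx": -3,"ty": 110,"tz": 0,"rx": 0.016,"ry": -0.159,"rz": -0.273,"gripper": -1},
  {"tx": -4,"ty": 146,"tz": -10,"rx": 0.0214,"ry": -0.212,"rz": -0.364,"gripper": -1},
  {"tx": -4.3,"ty": 182.5,"tz": -28.8,"rx": 0.0267,"ry": -0.2654,"rz": -0.4554,"gripper": -1},
])

```text
time_s: 6.62
tcp_pos: [506.1, 161.3, 219.9]
eef_rot: [[-0.208, 0.944, 0.257], [0.974, 0.223, -0.032], [-0.088, 0.244, -0.966]]
ft_force: [0.6, -0.0, -2.3]
finger_gap: 0.324
```

Request:
jog_arm([
  {"tx": 0,"ty": 0,"tz": 0,"rx": 0,"ry": 0,"rz": 0,"gripper": -1},
])

```text
time_s: 6.75
tcp_pos: [502.4, 162.9, 216.4]
eef_rot: [[-0.213, 0.945, 0.25], [0.973, 0.228, -0.033], [-0.088, 0.236, -0.968]]
ft_force: [0.3, -0.2, -2.1]
finger_gap: 0.323
```

```bash
python3 tgt.py 13.1 40; python3 snap.py w4
```

```text
t [ 4.1 -2.7  4. ] w [ 0.0008 -0.0051 -0.0009] q [ 16.7   1.2 117.   -7.9  48.8   8.3] F [ 0.3 -0.2 -2.1] gap 0.323 6.75
[502.4 162.9 216.4] [ 16.7   1.2 117.   -7.9  48.8   8.3] 6.75
```

View pics/w4.png

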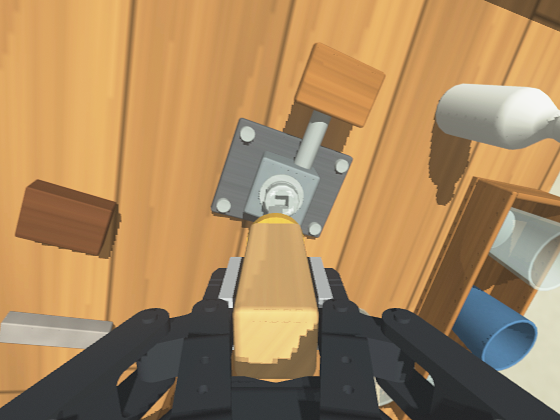

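Wrist view: driver held straight, recess visible at (279,203) just past the collar; the tip is hidden. Compare handle axis and recess in tool coordinates.

```bash
cat > cmp.py <<'E'
import pickle,cv2,numpy as np,sys
p,d,i,o=pickle.load(open(sys.argv[1]+".pkl","rb"));R=o["eef_rot"]
K=i["camera_matrix"];T=i["pose"];vv,uu=np.mgrid[0:420,0:560]
rays=np.stack([(uu-K[0,2])/K[0,0],(vv-K[1,2])/K[1,1],np.ones_like(uu,float)],-1)
W=(rays*d[...,None])@T[:3,:3].T+T[:3,3]
Q=(W-o["tcp_pos"])@R   # tool coords
m=(d>0)&(np.hypot(Q[...,0],Q[...,1])<26)&(abs(Q[...,2]+44)<4)
P=Q[m];print("handle top",len(P),np.round(cv2.minAreaRect(P[:,:2].astype(np.float32)),1) if 0 else cv2.minAreaRect(P[:,:2].astype(np.float32)),"z",np.median(P[:,2]).round(2))
# handle axis in lower half: widths in y at slices
for lo,hi in((-35,-25),(20,30),(30,40)):
    m=(d>0)&(np.hypot(Q[...,0],Q[...,1])<26)&(Q[...,2]>lo)&(Q[...,2]<hi);P=Q[m]
    if len(P)>20:print("slice",lo,"y",np.percentile(P[:,1],[1,99]).round(1),"x front",np.percentile(P[:,0],95).round(1))
# screw head: points near expected
from tgt import frame
_,ax=frame(0);A=R.T@ax;print("axis in tool",A.round(4))
c=R.T@(np.array([543.5,155.5,78.7])-o["tcp_pos"]);
n=(Q-c)@A;rad=np.linalg.norm((Q-c)-n[...,None]*A,axis=-1)
m=(d>0)&(rad<16)&(abs(n)<4);P=Q[m];print("head top n",np.median(n[m]).round(2),"exp c",c.round(1),len(P))
m2=(d>0)&(rad<12)&(n<-7)&(n>-16);P2=Q[m2];print("recess",len(P2),P2.mean(0).round(2),cv2.minAreaRect(P2[:,:2].astype(np.float32)))
hh,xx=cv2.minEnclosingCircle(P[:,:2].astype(np.float32));print("head circle",hh,xx)
E
python3 cmp.py w4
```

```text
handle top 6185 ((0.6873311996459961, -0.1839275360107422), (27.759902954101562, 46.90841293334961), 0.7386146187782288) z -41.23
slice -35 y [-21.5  21.6] x front 14.4
slice 20 y [-13.6  13. ] x front 14.3
slice 30 y [-13.6  13.2] x front 14.3
axis in tool [ 7.0e-04 -5.1e-03 -1.0e+00]
head top n -0.97 exp c [ -3.8   4.6 143.7] 599
recess 146 [ -5.83   4.85 156.11] ((-5.321243762969971, 5.027099132537842), (9.659746170043945, 11.358330726623535), 0.08787531405687332)
head circle (-3.223243236541748, 4.747635364532471) 14.776987075805664
```

```bash
sed -i 's/543.5,155.5,80./544.0,155.7,80./' tgt.py; python3 tgt.py 13.1 5
```

```text
t [ 12.3  -2.7 -31. ] w [ 0.0009 -0.0032 -0.0003] q [ 16.6   1.1 116.9  -7.9  48.8   8.2] F [ 0.   0.7 -1.2] gap 0.322 6.8
```

Request:
jog_arm([
  {"tx": 5,"ty": -2.7,"tz": -5,"rx": 0.0009,"ry": -0.0032,"rz": 0,"gripper": -1},
  {"tx": 8,"ty": -2.7,"tz": -15,"rx": 0.0009,"ry": -0.0032,"rz": 0,"gripper": -1},
  {"tx": 11,"ty": -2.7,"tz": -26,"rx": 0.0009,"ry": -0.0032,"rz": 0,"gripper": -1},
  {"tx": 12.3,"ty": -2.7,"tz": -31,"rx": 0.0009,"ry": -0.0032,"rz": 0,"gripper": -1},
  {"tx": 12.3,"ty": -2.7,"tz": -31,"rx": 0.0009,"ry": -0.0032,"rz": 0,"gripper": -1},
])

```text
time_s: 7.42
tcp_pos: [515.7, 158.8, 185.6]
eef_rot: [[-0.211, 0.944, 0.254], [0.973, 0.226, -0.033], [-0.088, 0.24, -0.967]]
ft_force: [-0.7, -0.6, -2.1]
finger_gap: 0.319
```

```bash
python3 tgt.py 13.1 3;python3 - <<'E'
from cell import r
import cv2,numpy as np
from h import *
a,_=r.read_camera("scene");b,_=r.read_camera("wrist")
u,v=proj(r.camera_info("scene"),(540,157,110)).astype(int)
f=lambda p,x,y,w,h:cv2.resize(p[y:y+h,x:x+w],(400,500),interpolation=cv2.INTER_CUBIC)
cv2.imwrite("pics/c5.png",np.hstack([f(a,u-40,v-60,80,100),f(b,230,130,120,150)])[:,:,::-1])
E
```

```text
t [ 0.7  0.4 -1.1] w [ 0.0005 -0.0015  0.0003] q [ 15.8   4.7 117.3  -8.2  44.6   8.1] F [-0.7 -0.6 -2.1] gap 0.319 7.425
```

View pics/c5.png

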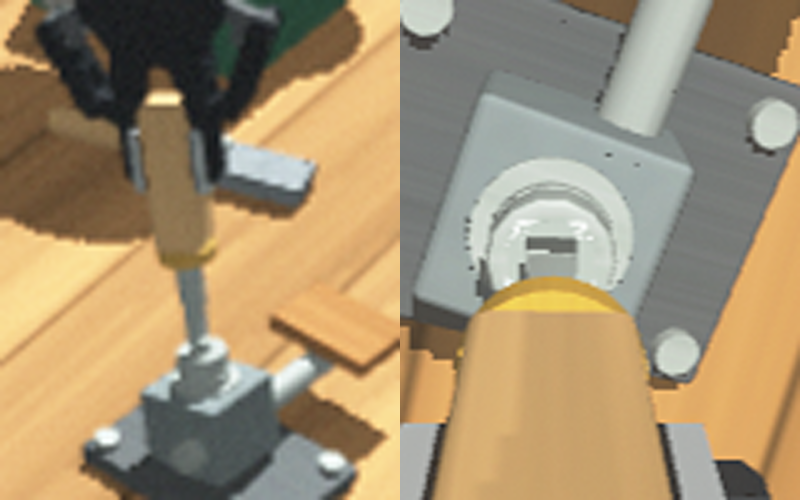

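The tip stands right over the recess in both views (scene crop (200,345), wrist crop (552,260)). Now feel it down gently.

Request:
jog_arm([
  {"tx": 0.7,"ty": 0.2,"tz": -1.5,"rx": 0,"ry": -0.001,"rz": 0,"gripper": -1},
  {"tx": 1.0,"ty": 0.2,"tz": -2.5,"rx": 0,"ry": -0.001,"rz": 0,"gripper": -1},
  {"tx": 1.2,"ty": 0.2,"tz": -3.5,"rx": 0,"ry": -0.001,"rz": 0,"gripper": -1},
  {"tx": 1.5,"ty": 0.2,"tz": -4.5,"rx": 0,"ry": -0.001,"rz": 0,"gripper": -1},
  {"tx": 1.7,"ty": 0.2,"tz": -5.5,"rx": 0,"ry": -0.001,"rz": 0,"gripper": -1},
])

```text
time_s: 8.15
tcp_pos: [517.8, 159.4, 181.0]
eef_rot: [[-0.211, 0.943, 0.256], [0.973, 0.227, -0.032], [-0.088, 0.243, -0.966]]
ft_force: [0.0, 0.7, -2.1]
finger_gap: 0.323
```

```bash
python3 tgt.py 13.1 -4
```

```text
t [ 0.4 -0.5 -3.2] w [-0.      0.0012 -0.0001] q [ 15.8   5.3 117.3  -8.4  43.9   8.3] F [ 0.   0.7 -2.1] gap 0.323 8.15
```

Request:
jog_arm([
  {"tx": 0.1,"ty": -0.2,"tz": -1,"rx": 0,"ry": 0,"rz": 0,"gripper": -1},
  {"tx": 0.2,"ty": -0.3,"tz": -2,"rx": 0,"ry": 0,"rz": 0,"gripper": -1},
  {"tx": 0.4,"ty": -0.5,"tz": -3,"rx": 0,"ry": 0,"rz": 0,"gripper": -1},
  {"tx": 0.6,"ty": -0.5,"tz": -4,"rx": 0,"ry": 0,"rz": 0,"gripper": -1},
])

```text
time_s: 8.65
tcp_pos: [518.5, 158.9, 177.0]
eef_rot: [[-0.211, 0.943, 0.256], [0.973, 0.227, -0.032], [-0.088, 0.243, -0.966]]
ft_force: [-1.1, -0.3, -2.2]
finger_gap: 0.319
```

```bash
python3 tgt.py 13.1 -7
```

```text
t [ 0.5 -0.1 -2.1] w [-0.      0.0013 -0.0002] q [ 15.7   5.7 117.4  -8.4  43.4   8.3] F [-1.1 -0.3 -2.2] gap 0.319 8.65
```

Request:
jog_arm([
  {"tx": 0.3,"ty": 0,"tz": -1.2,"rx": 0,"ry": 0,"rz": 0,"gripper": -1},
  {"tx": 0.6,"ty": -0.1,"tz": -2.4,"rx": 0,"ry": 0,"rz": 0,"gripper": -1},
  {"tx": 0.9,"ty": -0.1,"tz": -3.6,"rx": 0,"ry": 0,"rz": 0,"gripper": -1},
  {"tx": 1.2,"ty": -0.1,"tz": -4.8,"rx": 0,"ry": 0,"rz": 0,"gripper": -1},
])

```text
time_s: 9.15
tcp_pos: [519.6, 158.8, 172.1]
eef_rot: [[-0.211, 0.943, 0.256], [0.973, 0.227, -0.032], [-0.088, 0.243, -0.966]]
ft_force: [-0.5, 0.4, -1.9]
finger_gap: 0.321
```

```bash
python3 tgt.py 13.1 -11
```

```text
t [ 0.3 -0.1 -1. ] w [-0.      0.0012 -0.0001] q [ 15.7   6.2 117.5  -8.5  42.8   8.4] F [-0.5  0.4 -1.9] gap 0.321 9.15
```

Request:
jog_arm([
  {"tx": 0.15,"ty": 0,"tz": -0.6,"rx": 0,"ry": 0,"rz": 0,"gripper": -1},
  {"tx": 0.3,"ty": 0,"tz": -1.2,"rx": 0,"ry": 0,"rz": 0,"gripper": -1},
])

```text
time_s: 9.4
tcp_pos: [520.0, 158.8, 170.9]
eef_rot: [[-0.211, 0.943, 0.256], [0.973, 0.227, -0.032], [-0.088, 0.243, -0.966]]
ft_force: [0.9, 0.8, -2.7]
finger_gap: 0.321
```

Request:
jog_arm([
  {"tx": 0.1,"ty": 0,"tz": -0.4,"rx": 0,"ry": 0,"rz": 0,"gripper": -1},
  {"tx": 0.2,"ty": 0,"tz": -0.8,"rx": 0,"ry": 0,"rz": 0,"gripper": -1},
])

```text
time_s: 9.65
tcp_pos: [520.2, 158.8, 170.0]
eef_rot: [[-0.211, 0.943, 0.256], [0.973, 0.227, -0.032], [-0.088, 0.243, -0.966]]
ft_force: [-0.2, -0.6, -1.8]
finger_gap: 0.32
```

```bash
python3 tgt.py 13.1 -12
```

```text
t [ 0.  -0.1  0. ] w [ 0.      0.0013 -0.0002] q [ 15.7   6.4 117.5  -8.5  42.5   8.4] F [-0.2 -0.6 -1.8] gap 0.32 9.65
```

Request:
jog_arm([
  {"tx": 0.1,"ty": 0,"tz": -0.3,"rx": 0,"ry": 0,"rz": 0,"gripper": -1},
  {"tx": 0.15,"ty": 0,"tz": -0.6,"rx": 0,"ry": 0,"rz": 0,"gripper": -1},
])

```text
time_s: 9.9
tcp_pos: [520.4, 158.8, 169.5]
eef_rot: [[-0.211, 0.943, 0.256], [0.973, 0.227, -0.032], [-0.088, 0.243, -0.966]]
ft_force: [-1.1, -0.2, 0.4]
finger_gap: 0.32
```

Request:
jog_arm([
  {"tx": 0.1,"ty": 0,"tz": -0.3,"rx": 0,"ry": 0,"rz": 0,"gripper": -1},
  {"tx": 0.1,"ty": 0,"tz": -0.4,"rx": 0,"ry": 0,"rz": 0,"gripper": -1},
])

```text
time_s: 10.15
tcp_pos: [520.5, 158.8, 169.5]
eef_rot: [[-0.211, 0.943, 0.256], [0.973, 0.227, -0.032], [-0.088, 0.243, -0.966]]
ft_force: [-2.0, -0.2, 2.7]
finger_gap: 0.321
```

The tip is home: it entered freely, stopped 12.6 mm below the estimated face, and the force rises to about 5 N. Now turning clockwise with light pressing.

Request:
jog_arm([
  {"tx": 0.1,"ty": 0,"tz": -0.3,"rx": 0.0223,"ry": -0.0028,"rz": -0.0843,"gripper": -1},
  {"tx": 0.1,"ty": 0,"tz": -0.4,"rx": 0.0446,"ry": -0.0056,"rz": -0.1687,"gripper": -1},
  {"tx": 0.1,"ty": 0,"tz": -0.45,"rx": 0.0668,"ry": -0.0084,"rz": -0.253,"gripper": -1},
  {"tx": 0.15,"ty": 0,"tz": -0.5,"rx": 0.0891,"ry": -0.0112,"rz": -0.3374,"gripper": -1},
])

```text
time_s: 10.65
tcp_pos: [520.2, 158.9, 169.3]
eef_rot: [[0.127, 0.959, 0.255], [0.992, -0.123, -0.033], [-0.0, 0.257, -0.966]]
ft_force: [-3.1, 1.3, 3.3]
finger_gap: 0.317
```

```bash
cat > st.py <<'E'
from cell import r
import numpy as np
from tgt import frame
o=r.get_obs();R0,ax=frame(0);R=o["eef_rot"]
from scipy.spatial.transform import Rotation as Ro
y=R0.T@R[:,1]
v=o["tcp_pos"]-np.array([544,155.7,80]);s=v@ax-105.2;lat=v-ax*(v@ax)
print("deg",np.degrees(np.arctan2(-y[0],y[1])).round(1)+90,"s",s.round(2),"lat",lat.round(2),"tilt err deg",np.degrees(np.arccos(-R[:,2]@ax)).round(2),"F",o["ft_force"].round(1),"Fax",(o["ft_force"]@ax).round(1),"M",o["moment"].round(2),"Max",(o["moment"]@ax).round(3),"q",o["joint_positions"].round(1),o["time_s"])
E
python3 st.py
```

```text
deg 97.1 s -12.76 lat [-0.24  0.22 -0.07] tilt err deg 0.03 F [-3.1  1.3  3.3] Fax 4.0 M [-0.01  0.79  0.06] Max 0.088 q [ 15.7   6.5 117.5  -8.6  42.5  28.6] 10.65
```

Request:
jog_arm([
  {"tx": 0.15,"ty": 0,"tz": -0.4,"rx": 0.0223,"ry": -0.0028,"rz": -0.0843,"gripper": -1},
  {"tx": 0.15,"ty": 0,"tz": -0.45,"rx": 0.0446,"ry": -0.0056,"rz": -0.1687,"gripper": -1},
  {"tx": 0.2,"ty": 0,"tz": -0.5,"rx": 0.0668,"ry": -0.0084,"rz": -0.253,"gripper": -1},
  {"tx": 0.2,"ty": 0,"tz": -0.55,"rx": 0.0891,"ry": -0.0112,"rz": -0.3374,"gripper": -1},
  {"tx": 0.2,"ty": 0,"tz": -0.6,"rx": 0.1114,"ry": -0.014,"rz": -0.4217,"gripper": -1},
])

```text
time_s: 11.28
tcp_pos: [520.2, 158.9, 169.0]
eef_rot: [[0.523, 0.814, 0.254], [0.846, -0.533, -0.033], [0.109, 0.232, -0.967]]
ft_force: [-3.0, 0.1, 3.4]
finger_gap: 0.323
```

```bash
sed -i 's/np.degrees(np.arctan2(-y\[0\],y\[1\])).round(1)+90/np.degrees(np.arctan2(y[0],y[1])).round(1)/' st.py; python3 st.py
```

```text
deg -32.2 s -13.01 lat [-0.32  0.24 -0.09] tilt err deg 0.05 F [-3.   0.1  3.4] Fax 4.0 M [-0.01  0.64  0.05] Max 0.072 q [ 15.7   6.6 117.5  -8.5  42.5  53.7] 11.275
```

Request:
jog_arm([
  {"tx": 0.15,"ty": 0,"tz": -0.4,"rx": 0.0223,"ry": -0.0028,"rz": -0.0843,"gripper": -1},
  {"tx": 0.15,"ty": 0,"tz": -0.45,"rx": 0.0446,"ry": -0.0056,"rz": -0.1687,"gripper": -1},
  {"tx": 0.2,"ty": 0,"tz": -0.5,"rx": 0.0668,"ry": -0.0084,"rz": -0.253,"gripper": -1},
  {"tx": 0.2,"ty": 0,"tz": -0.55,"rx": 0.0891,"ry": -0.0112,"rz": -0.3374,"gripper": -1},
  {"tx": 0.2,"ty": 0,"tz": -0.6,"rx": 0.1114,"ry": -0.014,"rz": -0.4217,"gripper": -1},
])

```text
time_s: 11.9
tcp_pos: [520.2, 159.0, 168.7]
eef_rot: [[0.819, 0.515, 0.254], [0.539, -0.842, -0.032], [0.197, 0.163, -0.967]]
ft_force: [-2.8, -0.2, 2.9]
finger_gap: 0.318
```

```bash
python3 st.py
```

```text
deg -57.4 s -13.27 lat [-0.32  0.31 -0.09] tilt err deg 0.06 F [-2.8 -0.2  2.9] Fax 3.5 M [-0.07  0.51  0.02] Max 0.049 q [ 15.7   6.6 117.5  -8.5  42.5  78.9] 11.9
```

Request:
jog_arm([
  {"tx": 0.15,"ty": 0,"tz": -0.4,"rx": 0.0223,"ry": -0.0028,"rz": -0.0843,"gripper": -1},
  {"tx": 0.15,"ty": 0,"tz": -0.45,"rx": 0.0446,"ry": -0.0056,"rz": -0.1687,"gripper": -1},
  {"tx": 0.2,"ty": 0,"tz": -0.5,"rx": 0.0668,"ry": -0.0084,"rz": -0.253,"gripper": -1},
  {"tx": 0.2,"ty": 0,"tz": -0.55,"rx": 0.0891,"ry": -0.0112,"rz": -0.3374,"gripper": -1},
  {"tx": 0.2,"ty": 0,"tz": -0.6,"rx": 0.1114,"ry": -0.014,"rz": -0.4217,"gripper": -1},
])

```text
time_s: 12.52
tcp_pos: [520.3, 159.0, 168.5]
eef_rot: [[0.96, 0.118, 0.254], [0.13, -0.991, -0.032], [0.248, 0.064, -0.967]]
ft_force: [-2.4, 0.2, 1.1]
finger_gap: 0.319
```

```bash
python3 st.py
```

```text
deg -82.5 s -13.56 lat [-0.36  0.32 -0.11] tilt err deg 0.08 F [-2.4  0.2  1.1] Fax 1.7 M [-0.    0.58  0.1 ] Max 0.119 q [ 15.6   6.6 117.5  -8.4  42.5 104. ] 12.525
```

Request:
jog_arm([
  {"tx": 0.15,"ty": 0,"tz": -0.4,"rx": 0.011,"ry": -0.0014,"rz": -0.042,"gripper": -1},
  {"tx": 0.15,"ty": 0,"tz": -0.45,"rx": 0.0212,"ry": -0.0027,"rz": -0.08,"gripper": -1},
  {"tx": 0.15,"ty": 0,"tz": -0.45,"rx": 0.0212,"ry": -0.0027,"rz": -0.08,"gripper": -1},
])

```text
time_s: 12.9
tcp_pos: [520.3, 159.0, 168.4]
eef_rot: [[0.967, 0.039, 0.254], [0.048, -0.998, -0.032], [0.252, 0.043, -0.967]]
ft_force: [-2.4, 0.3, 3.4]
finger_gap: 0.32
```

```bash
python3 st.py
```

```text
deg -87.2 s -13.66 lat [-0.3   0.36 -0.09] tilt err deg 0.09 F [-2.4  0.3  3.4] Fax 3.9 M [-0.1   0.6   0.04] Max 0.082 q [ 15.6   6.6 117.5  -8.4  42.5 108.7] 12.9
```

Request:
jog_arm([
  {"tx": 0,"ty": 0,"tz": 0.2,"rx": -0.015,"ry": 0.002,"rz": 0.058,"gripper": -1},
  {"tx": -0.2,"ty": 0,"tz": 0.8,"rx": -0.03,"ry": 0.004,"rz": 0.116,"gripper": -1},
  {"tx": -1.3,"ty": 0.2,"tz": 5,"rx": -0.03,"ry": 0.004,"rz": 0.116,"gripper": -1},
  {"tx": -3.3,"ty": 0.4,"tz": 12.5,"rx": -0.03,"ry": 0.004,"rz": 0.116,"gripper": -1},
  {"tx": -5.3,"ty": 0.7,"tz": 20,"rx": -0.03,"ry": 0.004,"rz": 0.116,"gripper": -1},
])

```text
time_s: 13.52
tcp_pos: [515.1, 159.8, 189.0]
eef_rot: [[0.955, 0.154, 0.254], [0.167, -0.985, -0.031], [0.245, 0.072, -0.967]]
ft_force: [0.4, -0.9, -1.1]
finger_gap: 0.32
```

```bash
python3 st.py
```

```text
deg -80.4 s 7.65 lat [-0.11  0.43 -0.04] tilt err deg 0.09 F [ 0.4 -0.9 -1.1] Fax -1.2 M [-0.02  0.26  0.  ] Max 0.015 q [ 15.9   4.4 117.2  -8.1  45.  101.6] 13.525
```

Request:
jog_arm([
  {"tx": -3,"ty": 0.4,"tz": 11,"rx": 0,"ry": 0,"rz": 0,"gripper": -1},
  {"tx": -8,"ty": 1,"tz": 30,"rx": 0,"ry": 0,"rz": 0,"gripper": -1},
  {"tx": -12,"ty": 1.5,"tz": 46,"rx": 0,"ry": 0,"rz": 0,"gripper": -1},
  {"tx": -12,"ty": 1.5,"tz": 46,"rx": 0,"ry": 0,"rz": 0,"gripper": -1},
])

```text
time_s: 14.02
tcp_pos: [504.3, 161.8, 237.5]
eef_rot: [[0.954, 0.154, 0.258], [0.167, -0.986, -0.03], [0.25, 0.072, -0.966]]
ft_force: [0.0, -0.5, -1.9]
finger_gap: 0.321
```

```bash
python3 st.py; python3 snap.py w6
python3 - <<'E'
import pickle,cv2,numpy as np
from h import *
p,d,i,o=pickle.load(open("w6.pkl","rb"));u,v=proj(i,(544,155.7,79)).astype(int);print(u,v)
c=cv2.resize(p[v-45:v+45,u-60:u+60],(800,600),interpolation=cv2.INTER_CUBIC);cv2.imwrite("pics/c6.png",c[:,:,::-1])
E
```

```text
deg -80.4 s 57.32 lat [1.73 0.88 0.43] tilt err deg 0.23 F [ 0.  -0.5 -1.9] Fax -1.8 M [-0.01  0.18  0.01] Max 0.021 q [ 16.5  -0.4 116.   -7.6  50.8 101.2] 14.025
[504.3 161.8 237.5] [ 16.5  -0.4 116.   -7.6  50.8 101.2] 14.025
275 194
```

View pics/c6.png

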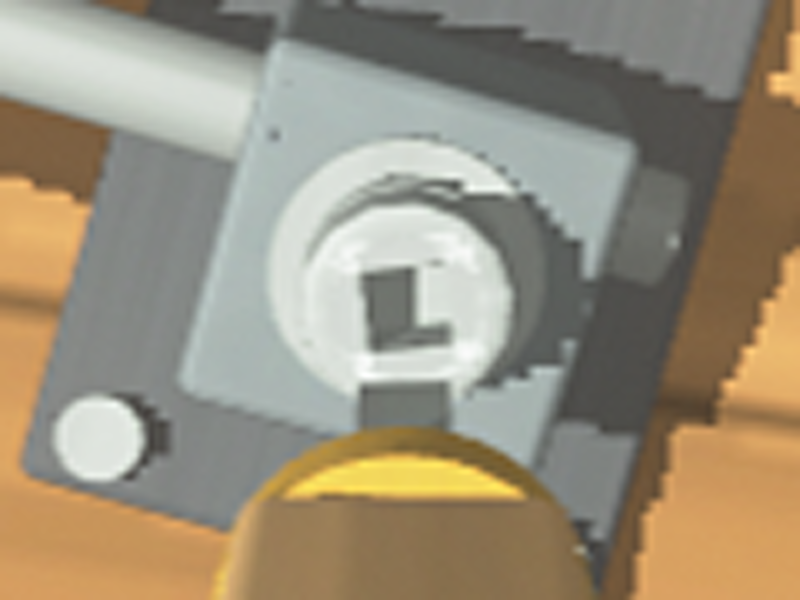

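Run:
```python
import pickle,numpy as np
from h import *
from tgt import frame
p,d,i,o=pickle.load(open("w6.pkl","rb"));T=i["pose"];R0,ax=frame(0);ey,ex=R0[:,0],R0[:,1]
hh=np.array([544,155.7,79])@ax
def onpl(x,y):
    u,v=215+(x+.5)/6.667-.5+0,149+(y+.5)/6.667-.5
    D=T[:3,:3]@np.linalg.solve(i["camera_matrix"],[u,v,1.]);C=T[:3,3];return C+D*(hh-C@ax)/(D@ax)
for a,b in (((361,274),(373,352)),((373,352),(450,341)),((361,274),(412,265))):
    e=onpl(*b)-onpl(*a);print(np.linalg.norm(e).round(1),(np.degrees(np.arctan2(e@ey,e@ex))%90).round(1))
```

```text
11.1 17.8
10.6 18.0
7.0 19.9
```

Run:
```python
import pickle,cv2,numpy as np
from h import *
from tgt import frame
R0,ax=frame(0);ey,ex=R0[:,0],R0[:,1]
ims=[]
for n in("w1","w6"):
    p,d,i,o=pickle.load(open(n+".pkl","rb"));T=i["pose"];K=i["camera_matrix"]
    c=np.array([544,155.7,79.])
    if n=="w6":c=c-ax*1
    # rectify head plane: 20 px/mm, 20mm square; right=ex, down=-ey
    s=20;H=[];src=[];dst=[]
    for a,b in((-10,-10),(10,-10),(10,10),(-10,10)):
        dst.append(proj(i,c+a*ex+b*ey));src.append((s*(a+10),s*(10-b)))
    M=cv2.getPerspectiveTransform(np.float32(dst),np.float32(src))
    im=cv2.warpPerspective(p,M,(400,400),flags=cv2.INTER_CUBIC);ims.append(im)
    dd=cv2.warpPerspective(d,M,(400,400),flags=cv2.INTER_NEAREST)
    far=(dd>np.median(dd[:60])+5).astype(np.uint8) if 0 else None
    g=cv2.cvtColor(im,cv2.COLOR_RGB2GRAY);g=g[60:340,60:340]
    m=(g<np.percentile(g,2)+45).astype(np.uint8)
    k=cv2.connectedComponentsWithStats(m);j=1+np.argmax(k[2][1:,4]);P=np.argwhere(k[1]==j)[:,::-1].astype(np.float32)
    print(n,cv2.minAreaRect(P))
cv2.imwrite("pics/c7.png",np.hstack(ims)[:,:,::-1])
```

```text
w1 ((132.59817504882812, 147.27122497558594), (220.47454833984375, 227.36819458007812), 78.2317123413086)
w6 ((126.75354766845703, 139.2158660888672), (221.28211975097656, 223.42857360839844), 74.104736328125)
```

View pics/c7.png

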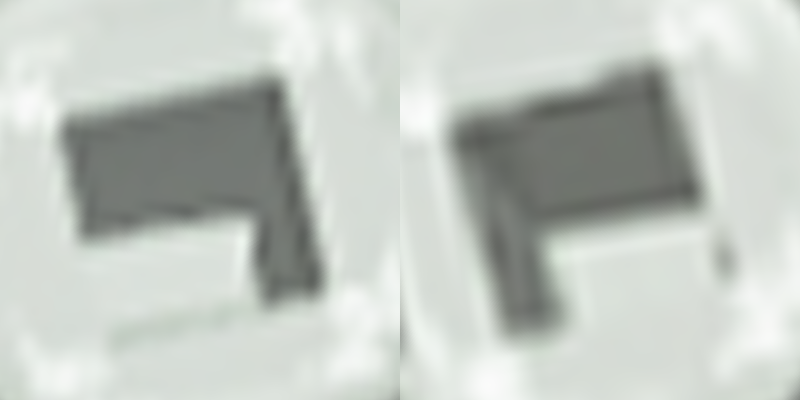

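Rectified crops of the recess before (left) and after (right): the edges tilt 11.8° and 15.9°, so the screw turned about 86°. I'll reinsert the driver and add the last 4–5°.

```bash
sed -i 's/544.0,155.7,80./543.8,155.9,80./' tgt.py; python3 tgt.py -77 5
```

```text
t [ 12.2  -2.1 -49.6] w [-0.0166  0.0028  0.0566] q [ 16.5  -0.4 116.1  -7.6  50.8 101.2] F [-1.2  0.2 -1.1] gap 0.32 14.075
```

Request:
jog_arm([
  {"tx": 3,"ty": -0.5,"tz": -10,"rx": -0.0166,"ry": 0.0028,"rz": 0.0566,"gripper": -1},
  {"tx": 7,"ty": -1,"tz": -27,"rx": -0.0166,"ry": 0.0028,"rz": 0.0566,"gripper": -1},
  {"tx": 11,"ty": -2,"tz": -43,"rx": -0.0166,"ry": 0.0028,"rz": 0.0566,"gripper": -1},
  {"tx": 12.2,"ty": -2.1,"tz": -49.6,"rx": -0.0166,"ry": 0.0028,"rz": 0.0566,"gripper": -1},
  {"tx": 12.2,"ty": -2.1,"tz": -49.6,"rx": -0.0166,"ry": 0.0028,"rz": 0.0566,"gripper": -1},
])

```text
time_s: 14.7
tcp_pos: [515.2, 159.1, 185.2]
eef_rot: [[0.945, 0.209, 0.253], [0.225, -0.974, -0.033], [0.239, 0.088, -0.967]]
ft_force: [0.5, -0.6, -1.8]
finger_gap: 0.321
```

```bash
python3 tgt.py -77 0; python3 st.py
```

```text
t [ 1.8  0.2 -3.5] w [ 0.0006 -0.0024  0.0005] q [ 15.9   4.7 117.3  -8.2  44.6  98.3] F [ 0.5 -0.6 -1.8] gap 0.321 14.7
deg -77.0 s 3.91 lat [-1.   -0.11 -0.26] tilt err deg 0.14 F [ 0.5 -0.6 -1.8] Fax -1.9 M [ 0.06  0.18 -0.  ] Max -0.014 q [ 15.9   4.7 117.3  -8.2  44.6  98.3] 14.7
```

Request:
jog_arm([
  {"tx": 1.2,"ty": 0.3,"tz": -1,"rx": 0.0006,"ry": -0.0024,"rz": 0,"gripper": -1},
  {"tx": 1.5,"ty": 0.2,"tz": -2.2,"rx": 0.0006,"ry": -0.0024,"rz": 0,"gripper": -1},
  {"tx": 1.8,"ty": 0.2,"tz": -3.5,"rx": 0.0006,"ry": -0.0024,"rz": 0,"gripper": -1},
  {"tx": 2.1,"ty": 0.2,"tz": -4.6,"rx": 0.0006,"ry": -0.0024,"rz": 0,"gripper": -1},
  {"tx": 2.4,"ty": 0.2,"tz": -5.7,"rx": 0.0006,"ry": -0.0024,"rz": 0,"gripper": -1},
])

```text
time_s: 15.32
tcp_pos: [517.6, 159.3, 179.5]
eef_rot: [[0.944, 0.209, 0.255], [0.224, -0.974, -0.032], [0.242, 0.088, -0.966]]
ft_force: [0.6, -0.4, -1.9]
finger_gap: 0.318
```

```bash
python3 tgt.py -77 -6; python3 st.py
```

```text
t [ 0.9 -0.2 -3.7] w [-0.      0.0003  0.0005] q [ 15.8   5.4 117.4  -8.4  43.8  98.4] F [ 0.6 -0.4 -1.9] gap 0.318 15.325
deg -77.0 s -2.15 lat [-0.11  0.32 -0.04] tilt err deg 0.01 F [ 0.6 -0.4 -1.9] Fax -2.0 M [0.01 0.22 0.03] Max 0.037 q [ 15.8   5.4 117.4  -8.4  43.8  98.4] 15.325
```

Request:
jog_arm([
  {"tx": 0.3,"ty": -0.1,"tz": -1.2,"rx": 0,"ry": 0,"rz": 0,"gripper": -1},
  {"tx": 0.6,"ty": -0.1,"tz": -2.4,"rx": 0,"ry": 0,"rz": 0,"gripper": -1},
  {"tx": 0.9,"ty": -0.2,"tz": -3.6,"rx": 0,"ry": 0,"rz": 0,"gripper": -1},
  {"tx": 1.2,"ty": -0.2,"tz": -4.8,"rx": 0,"ry": 0,"rz": 0,"gripper": -1},
])

```text
time_s: 15.82
tcp_pos: [518.8, 159.1, 174.6]
eef_rot: [[0.944, 0.209, 0.255], [0.224, -0.974, -0.032], [0.242, 0.088, -0.966]]
ft_force: [0.0, 0.1, -2.1]
finger_gap: 0.323
```

Request:
jog_arm([
  {"tx": 0.3,"ty": 0,"tz": -1.2,"rx": 0,"ry": 0,"rz": 0,"gripper": -1},
  {"tx": 0.6,"ty": 0,"tz": -2.4,"rx": 0,"ry": 0,"rz": 0,"gripper": -1},
  {"tx": 0.9,"ty": 0,"tz": -3.6,"rx": 0,"ry": 0,"rz": 0,"gripper": -1},
  {"tx": 1.1,"ty": 0,"tz": -4.4,"rx": 0,"ry": 0,"rz": 0,"gripper": -1},
])

```text
time_s: 16.32
tcp_pos: [519.9, 159.1, 170.1]
eef_rot: [[0.944, 0.209, 0.255], [0.224, -0.974, -0.032], [0.242, 0.088, -0.966]]
ft_force: [0.2, 1.0, -2.6]
finger_gap: 0.32
```

```bash
python3 st.py
```

```text
deg -77.0 s -11.85 lat [-0.32  0.41 -0.1 ] tilt err deg 0.01 F [ 0.2  1.  -2.6] Fax -2.6 M [ 0.04  0.23 -0.04] Max -0.046 q [ 15.7   6.4 117.5  -8.5  42.6  98.6] 16.325
```

Request:
jog_arm([
  {"tx": 0.2,"ty": 0,"tz": -0.7,"rx": 0,"ry": 0,"rz": 0,"gripper": -1},
  {"tx": 0.35,"ty": 0,"tz": -1.3,"rx": 0,"ry": 0,"rz": 0,"gripper": -1},
  {"tx": 0.45,"ty": 0,"tz": -1.7,"rx": 0,"ry": 0,"rz": 0,"gripper": -1},
])

```text
time_s: 16.7
tcp_pos: [520.4, 159.1, 168.5]
eef_rot: [[0.944, 0.209, 0.255], [0.224, -0.974, -0.032], [0.242, 0.088, -0.966]]
ft_force: [-0.3, -0.2, 0.4]
finger_gap: 0.321
```

Request:
jog_arm([
  {"tx": 0.1,"ty": 0,"tz": -0.3,"rx": 0,"ry": 0,"rz": 0,"gripper": -1},
  {"tx": 0.1,"ty": 0,"tz": -0.4,"rx": 0,"ry": 0,"rz": 0,"gripper": -1},
])

```text
time_s: 16.95
tcp_pos: [520.5, 159.2, 168.5]
eef_rot: [[0.944, 0.209, 0.255], [0.224, -0.974, -0.032], [0.242, 0.088, -0.966]]
ft_force: [-2.1, -0.7, 2.9]
finger_gap: 0.317
```

```bash
python3 st.py
```

```text
deg -77.0 s -13.59 lat [-0.11  0.52 -0.05] tilt err deg 0.01 F [-2.1 -0.7  2.9] Fax 3.3 M [-0.02  0.51 -0.04] Max -0.017 q [ 15.7   6.6 117.5  -8.5  42.4  98.6] 16.95
```

Request:
jog_arm([
  {"tx": 0.1,"ty": 0,"tz": -0.3,"rx": 0.0215,"ry": -0.0027,"rz": -0.0815,"gripper": -1},
  {"tx": 0.1,"ty": 0,"tz": -0.4,"rx": 0.043,"ry": -0.0054,"rz": -0.163,"gripper": -1},
  {"tx": 0.1,"ty": 0,"tz": -0.45,"rx": 0.0645,"ry": -0.0081,"rz": -0.2445,"gripper": -1},
  {"tx": 0.1,"ty": 0,"tz": -0.45,"rx": 0.0645,"ry": -0.0081,"rz": -0.2445,"gripper": -1},
])

```text
time_s: 17.45
tcp_pos: [520.3, 159.2, 168.3]
eef_rot: [[0.966, -0.033, 0.255], [-0.026, -0.999, -0.033], [0.255, 0.025, -0.967]]
ft_force: [-3.4, 0.6, 3.5]
finger_gap: 0.322
```

```bash
python3 st.py
```

```text
deg -91.5 s -13.71 lat [-0.33  0.52 -0.1 ] tilt err deg 0.04 F [-3.4  0.6  3.5] Fax 4.2 M [-0.08  0.76 -0.02] Max 0.029 q [ 15.7   6.6 117.5  -8.5  42.4 113. ] 17.45
```

Request:
jog_arm([
  {"tx": 0,"ty": 0,"tz": 0.2,"rx": -0.015,"ry": 0.002,"rz": 0.058,"gripper": -1},
  {"tx": -0.2,"ty": 0,"tz": 0.8,"rx": -0.036,"ry": 0.0045,"rz": 0.136,"gripper": -1},
  {"tx": -1.3,"ty": 0.2,"tz": 5,"rx": -0.036,"ry": 0.0045,"rz": 0.136,"gripper": -1},
  {"tx": -3.3,"ty": 0.4,"tz": 12.5,"rx": -0.036,"ry": 0.0045,"rz": 0.136,"gripper": -1},
  {"tx": -5.3,"ty": 0.7,"tz": 20,"rx": -0.036,"ry": 0.0045,"rz": 0.136,"gripper": -1},
])

```text
time_s: 18.08
tcp_pos: [515.1, 159.9, 189.0]
eef_rot: [[0.961, 0.102, 0.255], [0.114, -0.993, -0.033], [0.25, 0.061, -0.966]]
ft_force: [-0.9, -0.1, -2.3]
finger_gap: 0.322
```

Request:
jog_arm([
  {"tx": -3,"ty": 0.4,"tz": 11,"rx": 0,"ry": 0,"rz": 0,"gripper": -1},
  {"tx": -8,"ty": 1,"tz": 30,"rx": 0,"ry": 0,"rz": 0,"gripper": -1},
  {"tx": -12,"ty": 1.5,"tz": 46,"rx": 0,"ry": 0,"rz": 0,"gripper": -1},
  {"tx": -12,"ty": 1.5,"tz": 46,"rx": 0,"ry": 0,"rz": 0,"gripper": -1},
])

```text
time_s: 18.58
tcp_pos: [504.3, 162.0, 237.4]
eef_rot: [[0.96, 0.103, 0.259], [0.114, -0.993, -0.031], [0.254, 0.06, -0.965]]
ft_force: [-0.4, -1.1, -1.8]
finger_gap: 0.32
```

```bash
python3 st.py; python3 snap.py w7
python3 - <<'E'
import pickle,cv2,numpy as np
from h import *
from tgt import frame
R0,ax=frame(0);ey,ex=R0[:,0],R0[:,1];ims=[]
for n in("w6","w7"):
    p,d,i,o=pickle.load(open(n+".pkl","rb"))
    c=np.array([544,155.7,79.])-ax;s=20;src=[];dst=[]
    for a,b in((-10,-10),(10,-10),(10,10),(-10,10)):
        dst.append(proj(i,c+a*ex+b*ey));src.append((s*(a+10),s*(10-b)))
    im=cv2.warpPerspective(p,cv2.getPerspectiveTransform(np.float32(dst),np.float32(src)),(400,400),flags=cv2.INTER_CUBIC);ims.append(im)
    g=cv2.cvtColor(im,cv2.COLOR_RGB2GRAY)[60:340,60:340]
    k=cv2.connectedComponentsWithStats((g<np.percentile(g,2)+45).astype(np.uint8));j=1+np.argmax(k[2][1:,4]);print(n,cv2.minAreaRect(np.argwhere(k[1]==j)[:,::-1].astype(np.float32)))
cv2.imwrite("pics/c8.png",np.hstack(ims)[:,:,::-1])
E
```

```text
deg -83.4 s 57.25 lat [1.72 1.03 0.42] tilt err deg 0.27 F [-0.4 -1.1 -1.8] Fax -1.6 M [0.07 0.18 0.03] Max 0.02 q [ 16.6  -0.4 116.   -7.7  50.7 104.4] 18.575
[504.3 162.  237.4] [ 16.6  -0.4 116.   -7.7  50.7 104.4] 18.575
w6 ((126.75354766845703, 139.2158660888672), (221.28211975097656, 223.42857360839844), 74.104736328125)
w7 ((127.11102294921875, 139.0669403076172), (219.59889221191406, 223.25332641601562), 77.81634521484375)
```

View pics/c8.png

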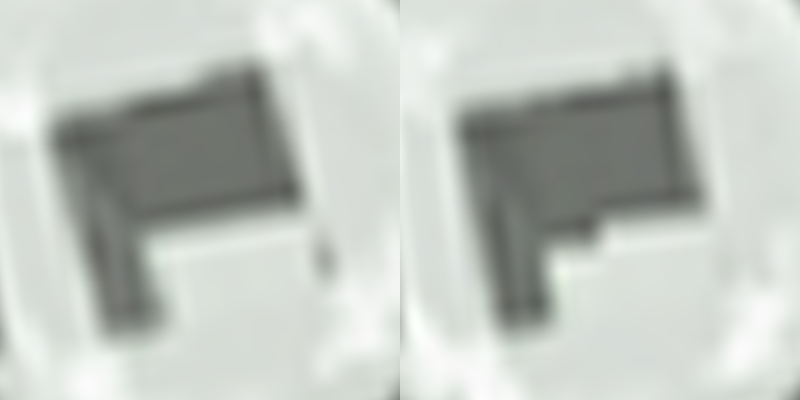

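Recess now at 12.2° against 11.8° at the start, so the screw has turned about 89.6°. Next, put the driver back.

```bash
cat > back.py <<'E'
from cell import r
import numpy as np,sys
from scipy.spatial.transform import Rotation as Ro
o=r.get_obs();a=np.radians(39.1-180)
y=np.array([np.cos(a),np.sin(a),0]);z=np.array([0,0,-1.]);R=np.stack([np.cross(y,z),y,z],1)
print("t",(np.array([497.3,-253.2,float(sys.argv[1])])-o["tcp_pos"]).round(1),"w",Ro.from_matrix(R@o["eef_rot"].T).as_rotvec().round(4),"q",o["joint_positions"].round(1),"F",o["ft_force"].round(1),round(o["finger_gap"],3),o["time_s"])
E
python3 back.py 260
```

```text
t [  -6.3 -414.9   23.9] w [ 0.1595  0.2221 -0.993 ] q [ 16.6  -0.4 116.1  -7.7  50.7 104.4] F [-0.7  0.5 -1.7] 0.323 18.625
```

Request:
jog_arm([
  {"tx": 0,"ty": -30,"tz": 20,"rx": 0.019,"ry": 0.0267,"rz": -0.119,"gripper": -1},
  {"tx": 0,"ty": -70,"tz": 24,"rx": 0.038,"ry": 0.0533,"rz": -0.238,"gripper": -1},
  {"tx": -2,"ty": -115,"tz": 24,"rx": 0.0574,"ry": 0.08,"rz": -0.357,"gripper": -1},
  {"tx": -3,"ty": -160,"tz": 24,"rx": 0.0766,"ry": 0.1066,"rz": -0.477,"gripper": -1},
  {"tx": -3,"ty": -205,"tz": 24,"rx": 0.0957,"ry": 0.1333,"rz": -0.596,"gripper": -1},
])

```text
time_s: 19.25
tcp_pos: [500.0, -44.7, 259.2]
eef_rot: [[0.875, -0.474, 0.097], [-0.472, -0.88, -0.044], [0.106, -0.007, -0.994]]
ft_force: [0.3, 0.2, -2.0]
finger_gap: 0.318
```

```bash
python3 back.py 260
```

```text
t [  -2.7 -208.5    0.8] w [ 0.0629  0.087  -0.3933] q [ -9.1  -0.7 112.5  -1.8  62.3 110. ] F [ 0.3  0.2 -2. ] 0.318 19.25
```

Request:
jog_arm([
  {"tx": -0.5,"ty": -42,"tz": 1,"rx": 0.0157,"ry": 0.0218,"rz": -0.098,"gripper": -1},
  {"tx": -1,"ty": -90,"tz": 1,"rx": 0.0315,"ry": 0.0435,"rz": -0.197,"gripper": -1},
  {"tx": -2,"ty": -140,"tz": 1,"rx": 0.0472,"ry": 0.0653,"rz": -0.295,"gripper": -1},
  {"tx": -2.7,"ty": -185,"tz": 1,"rx": 0.0629,"ry": 0.087,"rz": -0.3933,"gripper": -1},
  {"tx": -2.7,"ty": -208.5,"tz": 1,"rx": 0.0629,"ry": 0.087,"rz": -0.3933,"gripper": -1},
])

```text
time_s: 19.88
tcp_pos: [497.0, -255.5, 259.1]
eef_rot: [[0.629, -0.777, -0.001], [-0.777, -0.629, 0.0], [-0.001, 0.001, -1.0]]
ft_force: [0.7, 0.7, -1.7]
finger_gap: 0.322
```

Request:
jog_arm([
  {"tx": 0,"ty": 0,"tz": 0,"rx": 0,"ry": 0,"rz": 0,"gripper": -1},
])

```text
time_s: 20.0
tcp_pos: [496.7, -256.5, 258.3]
eef_rot: [[0.628, -0.778, -0.002], [-0.778, -0.628, 0.001], [-0.002, 0.001, -1.0]]
ft_force: [-0.8, -0.0, -1.0]
finger_gap: 0.322
```

```bash
python3 back.py 185
```

```text
t [  0.6   3.3 -73.3] w [-0.0012 -0.0018  0.0029] q [-31.8   9.5 101.5   0.   69.2 109.3] F [-0.8 -0.  -1. ] 0.322 20.0
```

Tip will be at about z = 80, just above the hole.

Request:
jog_arm([
  {"tx": 0.6,"ty": 3.3,"tz": -20,"rx": -0.0012,"ry": -0.0018,"rz": 0.0029,"gripper": -1},
  {"tx": 0.6,"ty": 3.3,"tz": -45,"rx": -0.0012,"ry": -0.0018,"rz": 0.0029,"gripper": -1},
  {"tx": 0.6,"ty": 3.3,"tz": -65,"rx": -0.0012,"ry": -0.0018,"rz": 0.0029,"gripper": -1},
  {"tx": 0.6,"ty": 3.3,"tz": -73,"rx": -0.0012,"ry": -0.0018,"rz": 0.0029,"gripper": -1},
  {"tx": 0.6,"ty": 3.3,"tz": -73,"rx": -0.0012,"ry": -0.0018,"rz": 0.0029,"gripper": -1},
])

```text
time_s: 20.62
tcp_pos: [497.0, -252.0, 184.8]
eef_rot: [[0.632, -0.775, -0.001], [-0.775, -0.632, 0.001], [-0.002, 0.0, -1.0]]
ft_force: [0.3, -0.0, -1.6]
finger_gap: 0.316
```

```bash
python3 back.py 130
```

```text
t [  0.3  -1.2 -54.8] w [-0.0011 -0.0012 -0.0014] q [-31.4  13.7 105.5   0.   60.9 109.4] F [ 0.3 -0.  -1.6] 0.316 20.625
```

Request:
jog_arm([
  {"tx": 0.3,"ty": -1.2,"tz": -6,"rx": -0.0011,"ry": -0.0012,"rz": 0,"gripper": -1},
  {"tx": 0.3,"ty": -1.2,"tz": -14,"rx": -0.0011,"ry": -0.0012,"rz": 0,"gripper": -1},
  {"tx": 0.3,"ty": -1.2,"tz": -22,"rx": -0.0011,"ry": -0.0012,"rz": 0,"gripper": -1},
])

```text
time_s: 21.0
tcp_pos: [497.4, -253.2, 162.6]
eef_rot: [[0.632, -0.775, 0.0], [-0.775, -0.632, -0.0], [0.0, -0.0, -1.0]]
ft_force: [-0.0, -0.5, -2.4]
finger_gap: 0.318
```

```bash
python3 back.py 126
```

```text
t [ -0.1   0.  -36.6] w [ 0.0002  0.0005 -0.0013] q [-31.5  15.3 106.3   0.   58.3 109.4] F [-0.  -0.5 -2.4] 0.318 21.0
```

Tip is in the hole with no force. Continue down.

Request:
jog_arm([
  {"tx": 0,"ty": 0,"tz": -8,"rx": 0,"ry": 0,"rz": 0,"gripper": -1},
  {"tx": 0,"ty": 0,"tz": -16,"rx": 0,"ry": 0,"rz": 0,"gripper": -1},
  {"tx": 0,"ty": 0,"tz": -24,"rx": 0,"ry": 0,"rz": 0,"gripper": -1},
  {"tx": 0,"ty": 0,"tz": -32,"rx": 0,"ry": 0,"rz": 0,"gripper": -1},
  {"tx": 0,"ty": 0,"tz": -38,"rx": 0,"ry": 0,"rz": 0,"gripper": -1},
])

```text
time_s: 21.62
tcp_pos: [497.3, -253.2, 123.9]
eef_rot: [[0.632, -0.775, 0.0], [-0.775, -0.632, -0.0], [0.0, 0.0, -1.0]]
ft_force: [-0.5, 0.6, -1.8]
finger_gap: 0.325
```

Request:
jog_arm([
  {"tx": 0,"ty": 0,"tz": -1,"rx": 0,"ry": 0,"rz": 0,"gripper": -1},
  {"tx": 0,"ty": 0,"tz": -2,"rx": 0,"ry": 0,"rz": 0,"gripper": -1},
  {"tx": 0,"ty": 0,"tz": -3,"rx": 0,"ry": 0,"rz": 0,"gripper": -1},
])

```text
time_s: 22.0
tcp_pos: [497.6, -253.3, 121.2]
eef_rot: [[0.632, -0.775, 0.001], [-0.775, -0.632, -0.0], [0.001, -0.0, -1.0]]
ft_force: [-0.4, 0.4, -1.8]
finger_gap: 0.32
```

Request:
jog_arm([
  {"tx": 0,"ty": 0,"tz": -0.5,"rx": 0,"ry": 0,"rz": 0,"gripper": -1},
  {"tx": 0,"ty": 0,"tz": -0.9,"rx": 0,"ry": 0,"rz": 0,"gripper": -1},
])

```text
time_s: 22.25
tcp_pos: [497.7, -253.4, 120.5]
eef_rot: [[0.632, -0.775, 0.001], [-0.775, -0.632, -0.001], [0.001, -0.0, -1.0]]
ft_force: [0.4, 0.3, -1.7]
finger_gap: 0.321
```

Request:
jog_arm([
  {"tx": 0,"ty": 0,"tz": -0.4,"rx": 0,"ry": 0,"rz": 0,"gripper": -1},
  {"tx": 0,"ty": 0,"tz": -0.6,"rx": 0,"ry": 0,"rz": 0,"gripper": -1},
])

```text
time_s: 22.5
tcp_pos: [497.8, -253.4, 120.2]
eef_rot: [[0.632, -0.775, 0.001], [-0.775, -0.632, -0.001], [0.001, -0.0, -1.0]]
ft_force: [-0.3, 0.8, 0.9]
finger_gap: 0.316
```

The collar is on the block. Release and lift.

Request:
jog_arm([
  {"tx": 0,"ty": 0,"tz": 0,"rx": 0,"ry": 0,"rz": 0,"gripper": 0.2},
  {"tx": 0,"ty": 0,"tz": 0,"rx": 0,"ry": 0,"rz": 0,"gripper": 1},
  {"tx": 0,"ty": 0,"tz": 0,"rx": 0,"ry": 0,"rz": 0,"gripper": 1},
  {"tx": 0,"ty": 0,"tz": 0,"rx": 0,"ry": 0,"rz": 0,"gripper": 1},
  {"tx": 0,"ty": 0,"tz": 0,"rx": 0,"ry": 0,"rz": 0,"gripper": 1},
])

```text
time_s: 23.12
tcp_pos: [497.8, -253.5, 120.2]
eef_rot: [[0.632, -0.775, 0.001], [-0.775, -0.632, -0.001], [0.001, -0.0, -1.0]]
ft_force: [-0.3, 0.4, -0.3]
finger_gap: 1.0
```

Request:
jog_arm([
  {"tx": 0,"ty": 0,"tz": 15,"rx": 0,"ry": 0,"rz": 0,"gripper": 1},
  {"tx": 0,"ty": 0,"tz": 45,"rx": 0,"ry": 0,"rz": 0,"gripper": 1},
  {"tx": 0,"ty": 0,"tz": 80,"rx": 0,"ry": 0,"rz": 0,"gripper": 1},
  {"tx": 0,"ty": 0,"tz": 120,"rx": 0,"ry": 0,"rz": 0,"gripper": 1},
  {"tx": 0,"ty": 0,"tz": 145,"rx": 0,"ry": 0,"rz": 0,"gripper": 1},
])

```text
time_s: 23.75
tcp_pos: [498.8, -254.0, 269.0]
eef_rot: [[0.632, -0.775, 0.005], [-0.775, -0.632, -0.003], [0.006, -0.002, -1.0]]
ft_force: [-0.2, -1.1, -0.3]
finger_gap: 1.0
```

Request:
jog_arm([
  {"tx": 0,"ty": 0,"tz": 0,"rx": 0,"ry": 0,"rz": 0,"gripper": 1},
  {"tx": 0,"ty": 0,"tz": 0,"rx": 0,"ry": 0,"rz": 0,"gripper": 1},
])

```text
time_s: 24.0
tcp_pos: [498.6, -253.9, 268.9]
eef_rot: [[0.632, -0.775, 0.005], [-0.775, -0.632, -0.003], [0.006, -0.002, -1.0]]
ft_force: [0.3, -0.1, -0.2]
finger_gap: 0.998
```

```bash
python3 snap.py w8
python3 - <<'E'
import pickle,cv2,numpy as np
from cell import r
for n in("w2","w8"):
    p,d,i,o=pickle.load(open(n+".pkl","rb"))
    K=i["camera_matrix"];T=i["pose"];vv,uu=np.mgrid[0:420,0:560]
    rays=np.stack([(uu-K[0,2])/K[0,0],(vv-K[1,2])/K[1,1],np.ones_like(uu,float)],-1)
    W=(rays*d[...,None])@T[:3,:3].T+T[:3,3]
    for k,c,lo in(("driver",(496,-253),157),("awl",(512,-161),110)):
        m=(d>0)&(np.hypot(W[...,0]-c[0],W[...,1]-c[1])<28)&(W[...,2]>lo)&(W[...,2]<172);P=W[m]
        print(n,k,len(P),np.median(P[:,2]).round(1),cv2.minAreaRect(P[:,:2].astype(np.float32)))
a,_=r.read_camera("scene");S=cv2.imread("pics/scene.png")
cv2.imwrite("pics/fin.png",a[:,:,::-1])
E
```

```text
[ 498.6 -253.9  268.9] [-31.4   8.7 101.1   0.   69.9 109.4] 24.0
w2 driver 1346 161.2 ((496.7493896484375, -253.03158569335938), (28.267114639282227, 28.372224807739258), 38.834083557128906)
w2 awl 926 126.3 ((513.6515502929688, -161.6163787841797), (25.918855667114258, 27.301822662353516), 88.4047622680664)
w8 driver 1313 161.3 ((498.05792236328125, -254.73680114746094), (27.692916870117188, 27.88410758972168), 38.32229995727539)
w8 awl 806 125.9 ((514.3809814453125, -162.41720581054688), (26.822601318359375, 26.093795776367188), 39.85429763793945)
```

View pics/fin.png

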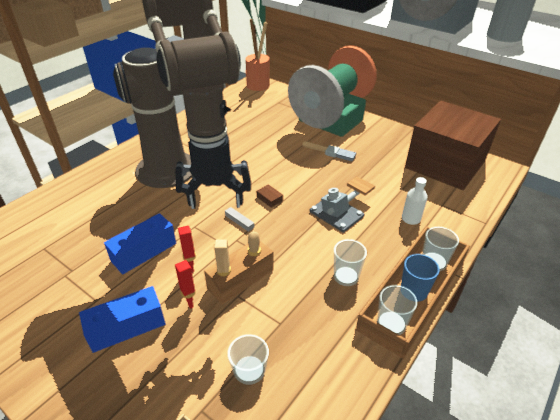

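The driver stands upright in its hole at (221,257), everything else is where it was, and the gripper is clear above. Handing in.

```bash
python3 -c "
from cell import r
print(r.hand_in())"
```

```text
the job is handed in; nothing more can be done
None
```

The screw has had its quarter turn, the driver is back upright in its hole, and I handed the job in at about 24 s.

- **Seating:** The tip went into the recess without touching the rim. I felt it reach the floor at about 5 N before any turning.
- **Turn:** The first turn came out short. Pictures of the recess before and after showed only about 86°. I fed the tip fully home again and turned a little more. The recess then matched a quarter turn to within half a degree: 12.2° against 11.8° at the start, or about 89.6°. During the turns the push along the screw, read at the wrist, stayed near 5 N and the driver stayed within 0.1° of square to it.
- **Disagreement:** The driver itself turned about 105° in all. That is a few degrees more than the quarter turn plus the roughly 10° of play I calculated for the tip, so I relied on the recess pictures. The recess floor was about 1 mm deeper when I re-seated the driver, which fits a quarter turn.
- **Return:** The handle top is at the same height as at the start and about 2 mm to the side, within the hole's slack. The awl read within about 1 mm of where it was. In the last picture nothing else looks moved, and the gripper is open and clear above the driver.

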